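# Stand the blank sign tile in its display base and clamp its foot

## Task

Take the flat dark tile off its sloping drying ramp and stand it upright and free on its short thin edge, centred on the ledge of the wooden display base, between the low back fence and the studs and facing them squarely; set it down gently, do not drop it, and let go. Then press the socketed clamp bar down over the two studs in front of it until it is fully home, leaving the tile standing upright. Leave the other things on the table where they are.

Things in the scene. Friction and masses are not known exactly. Their poses are not given: they have to be found in the camera images.
- tile: Plain dark slate tile, 76 x 56 x 16 mm, about 0.17 kg, loose. Origin at its centre; x along its length (up the slope at first), y along its width, z through its thickness. Starts lying on the ramp's slope, its lower short edge at the ramp's lip, overhanging the ramp by about 11 mm at either side. Either face may end in front and either short edge below.
- ramp: Small fixed light-wood drying ramp, 34 mm wide, 80 mm long. Its slope rises at 25 degrees towards its +x; the sloping face starts 20 mm above the table and ends 52 mm above it; a lip about 7 mm high stands at its lower end. Origin on the table under its middle, z up.
- base: Fixed wooden display base: deck 90 (x) x 130 (y) x 12 mm. Origin under its centre, z up. Back fence along y at x = 22 to 32 mm, 12 mm above the deck. On the deck two round studs, 12 mm across, 13 mm tall, tips tapered, at x = -20, y = -25 and +25 mm; a sprung tongue on each one's outer side resists the bar's last 5 mm: pressing it home takes about 6 to 12 N in all.
- ledge (a point): Point on the deck's top (12 mm over the table) where the middle of the tile's foot belongs: base x = 9.5 mm, y = 0; axes as the base. The strip is 25 mm wide in x, from the seated bar's rear face (base x = -3) to the fence (x = 22), so the tile has 4.5 mm of room on either side. The standing tile's faces look along x.
- stud_line (a point): Point on the deck's top face midway between the two studs (base x = -20 mm, y = 0). When the bar is home its origin lies here. Axes as the base.
- bar: Loose wooden clamp bar, about 0.12 kg: foot 34 (x) x 84 (y) x 22 mm tall, with an upright grip amid its top, 20 (x) x 26 (y) x 34 mm tall. Origin at the centre of its underside, z up. Two square sockets beneath, 14 x 14 x 16 mm deep, at y = -25 and +25 mm, fit over the studs, either way round. Beside the standing tile there is room for fingers only at the grip's +y and -y sides.
- pot: Bystander: empty terracotta pot, 84 mm across the rim, 75 mm tall, loose; origin under its centre.
- mug: Bystander: white mug, 76 mm across, 85 mm tall, loose; origin under its centre.
- block: Bystander: plain wooden block without grip or sockets, 34 x 84 x 22 mm, loose; origin under its centre.
- coaster: Bystander: round cork coaster, 90 mm across, 10 mm thick, loose; origin under its centre.
- trowel: Bystander: small steel trowel with a wooden handle, about 220 mm long, lying, loose.
- jar: Bystander: glass jar with steel lid, 64 mm across, 90 mm tall, loose; origin under its centre.
- saucer: Bystander: terracotta saucer, 120 mm across, 20 mm tall, loose; origin under its centre.
Mind the look-alikes: they are no part of the job. Leave any green or yellow look-alike of the base alone.

How it is judged:
By the outcome, as a careful person would: the job done as asked, in the order asked, and still so for the second after the job is handed in, with the robot touching nothing.
It also fails if it takes over 58 s, if anything falls off the work surface, if the arm or the gripper's body presses on something with over 40 N, if the wrist force passes 120 N, or if a joint passes its speed limit or range.

## Robot

A 6-joint arm with a two-finger parallel gripper is mounted at the origin on the work surface. World frame = base frame: x ahead of the robot, y to its left, z up, the work surface at z = 0. Lengths are in mm, angles in rad, forces in N, time in s.
With the tool pointing down it reaches from about 325 to 900 mm from the base axis. Payload 3.5 kg.
Tool frame: the origin (TCP) lies midway between the tips of the shut fingers; the grasp point (between the pads) lies 19 mm behind it; z points along the fingers, x is the direction in which the jaws open and shut, and the axes are right-handed (so a half turn about z gives the same grasp; the last joint's range is limited). The gripper opens to 85 mm and grips with 20 to 120 N. Pads are 22 mm wide; open, the fingers measure 114 mm over their backs; the gripper's body (76 mm by 85 mm) begins 54 mm behind the grasp point. The pads swing forward as they close: fully open they stand 13 mm farther back than shut.
Start: joints at [-1.319, 0.276, -0.026, 1.268, 0, 1.467], TCP at [217.115, -586.074, 231.313] pointing down, gripper open.
Joint ranges: [-3.12, 3.12], [-0.85, 1.88], [-1.08, 1.24], [-1.95, 2.15], [-1.57, 1.53], [-3.14, 3.14]. Speed limits (rad/s): [2.57, 2.57, 3.14, 3.14, 3.14, 3.14].

## Interface

Orientations are given as a rotation vector (axis times angle).
In Python, from bench import env gives the robot as it stands. The module is installed in compiled form; this text tells all that it offers.
- The arm moves only by the shell command python3 -m inch 'ROWS' [FORCE]. ROWS is a JSON object of lists of equal length, an entry for each row: "dp": the shift along the tool's x, y, z in mm, a list of three; "twist": the turn about the tool's z in rad; "hand": the gripper command: -1 is fully open, 1 is shut, values between are in proportion. In form: {"dp": [[tx, ty, tz], ...], "twist": [twist, ...], "hand": [hand, ...]}. A call has 1 to 5 rows; each row shifts and turns the commanded pose from where the row before left it, along the tool's axes as they then stand; what a row does not reach is not made up. A row lasts 1/10 s, in which the tool goes at most 50 mm and 8.59 degrees, less where a joint would pass 70% of its speed; a pose out of reach is approached as far as the arm can. A call with a gripper value outside its range is refused whole. The fingers move at their own pace and stop on an object; FORCE is the grip in N (left out, the last holds). Time passes only in rows, so rows that do not move let the fingers close. It gives the time, the measured TCP pose, the force and the opening at its end, in the units of the state.
- env.observe(): the state, without advancing time (a new reading comes with each control period).
- env.snapshot(name): name is "side" or "top"; returns (picture, depth): 384x512x3 uint8, blue, green, red; 384x512 float32, mm along the optical axis (not along the pixel's ray), 0 where there is no reading.
- env.calibration(name): a dict with "K" (3x3 intrinsics, pixels), "dist_coeffs" ([k1, k2, p1, p2, k3] as OpenCV has them; the pictures are not rectified), "T" (4x4, takes a point from camera to world coordinates). Camera axes: x right, y down, z forward; pixel columns grow to the right and rows downward; lengths in mm; the calibration is good to about 2 mm. A picture is of the moment at which its call begins. calibration takes no time and is no camera call.
- env.sign_off(): hands the job in, once; it reports no verdict.
The state is a dict: "time": time; "qpos": joint angles; "qvel": joint speeds; "tau": joint torques, N m; "position": TCP position; "ee_rot": TCP orientation; "wrist_force": force on the tool from outside, world axes, zero at the start; "wrist_torque": the same for the moment, N m; "finger_gap": opening from 0.0 (shut) to 1.0 (fully open).
Only numpy, scipy, OpenCV 4.12 (cv2) and the standard library are available. Lean on these libraries where they do the work, as an engineer would, in place of code of your own. Each camera call takes 0.05 s, during which the arm holds its last target.

## Working session

There is one attempt and no reset: what is moved stays moved. The work goes in short steps, Python scripts to look and compute and a shell command to move; the robot and the scene stay as the last step left them, time stands still between calls to the robot, and variables do not carry over. Pictures are saved under pics/ and viewed, and the job is handed in when it is done.

```bash
ls; mkdir -p pics
python3 - <<'E'
from bench import env
import cv2,numpy as np
print(env.observe())
for n in("side","top"):
    p,d=env.snapshot(n); cv2.imwrite(f"pics/{n}0.png",p); np.save(f"pics/{n}0.npy",d)
    c=env.calibration(n); print(n,c)
E
```

```text
pics
{'time': 0.0, 'qpos': array([-1.31940375e+00,  2.77132094e-01, -2.79327813e-02,  1.26801826e+00,
       -1.63306179e-05,  1.46740176e+00]), 'qvel': array([ 1.38735381e-03, -6.07703213e-04,  2.64323099e-04, -6.47047467e-04,
       -5.63350147e-04, -7.37860719e-05]), 'tau': array([-1.75561025e-03, -4.45512271e+01,  2.95201707e+01,  1.65829319e-02,
       -7.66012022e-05,  1.98097666e-06]), 'position': array([ 216.90566624, -585.28908607,  230.13583878]), 'ee_rot': array([-2.57736994,  1.79372794,  0.0027363 ]), 'wrist_force': array([-0.49642473,  0.69598111, -0.11457409]), 'wrist_torque': array([0.02192567, 0.02903163, 0.00360607]), 'finger_gap': 1.0012617993395179}
side {'K': array([[371.75762437,   0.        , 252.71729337],
       [  0.        , 371.75762437, 191.07876058],
       [  0.        ,   0.        ,   1.        ]]), 'dist_coeffs': array([-0.03064772,  0.        ,  0.        ,  0.        ,  0.        ]), 'T': array([[-8.69165556e-01, -2.96575717e-01,  3.95719699e-01,
         8.91605824e+01],
       [-4.94105461e-01,  4.88014215e-01, -7.19515058e-01,
         8.61007907e+02],
       [ 2.02738558e-02, -8.20904970e-01, -5.70704828e-01,
         6.87017506e+02],
       [ 0.00000000e+00,  0.00000000e+00,  0.00000000e+00,
         1.00000000e+00]])}
top {'K': array([[415.14019891,   0.        , 255.82986156],
       [  0.        , 415.14019891, 186.90051746],
       [  0.        ,   0.        ,   1.        ]]), 'dist_coeffs': array([-0.05113605,  0.        ,  0.        ,  0.        ,  0.        ]), 'T': array([[ 2.26326060e-02, -9.85134758e-01,  1.70285862e-01,
         3.11909129e+02],
       [-9.99743182e-01, -2.21050213e-02,  4.99377173e-03,
         7.23430681e+01],
       [-1.15536551e-03, -1.70355151e-01, -9.85382052e-01,
         1.27385787e+03],
       [ 0.00000000e+00,  0.00000000e+00,  0.00000000e+00,
         1.00000000e+00]])}
```

View pics/top0.png

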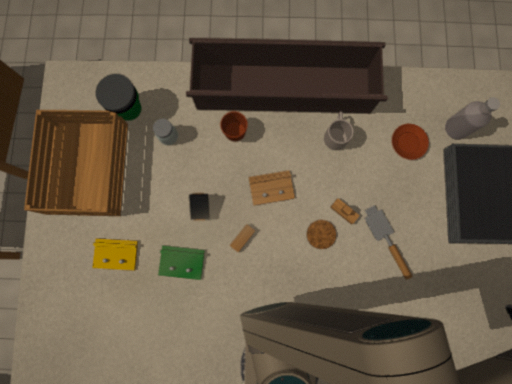

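View pics/side0.png

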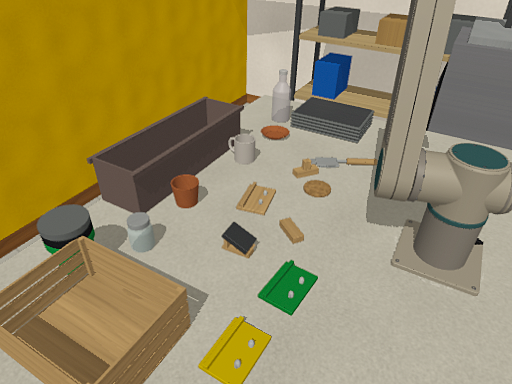

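The top view shows the dark tile on its ramp at (200,206), the wooden base at (272,188), the gripped bar at (346,211), the plain block at (243,237), and the yellow and green look-alikes at (116,254) and (182,262). I'll enlarge the candidates to confirm them.

Run:
```python
import cv2,numpy as np
p=cv2.imread("pics/top0.png")
a=cv2.resize(p[150:262,170:370],None,fx=4,fy=4,interpolation=cv2.INTER_CUBIC);cv2.imwrite("pics/topc.png",a)
p=cv2.imread("pics/side0.png")
a=cv2.resize(p[150:270,200:350],None,fx=5,fy=5,interpolation=cv2.INTER_CUBIC);cv2.imwrite("pics/sidec.png",a)
```

```text
(no output)
```

View pics/topc.png

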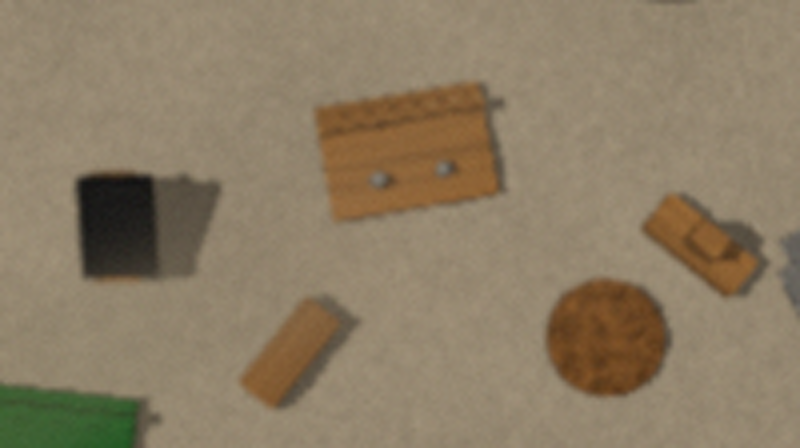

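View pics/sidec.png

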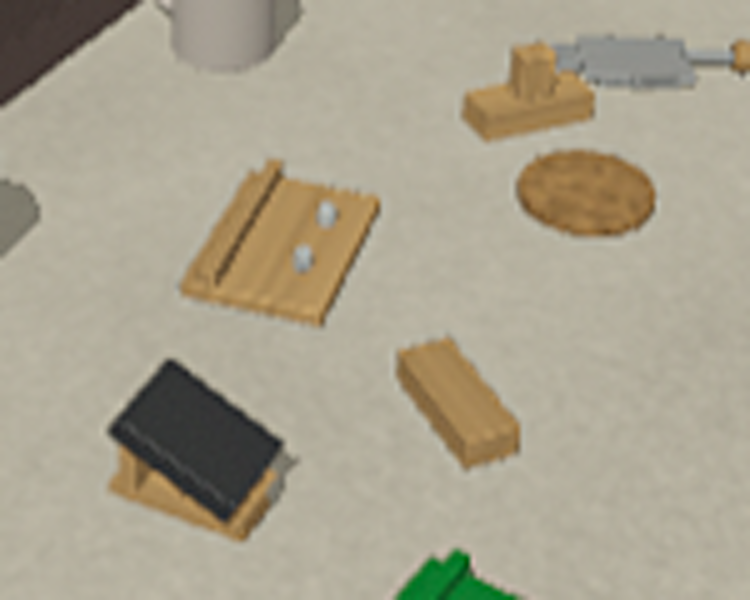

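Names and pixels, from the top crop and confirmed in the side crop:
- **Tile on ramp:** top (200,206).
- **Base:** (272,188). It is wooden with a fence and two studs. The green one at (182,262) and the yellow one at (116,254) are look-alikes.
- **Bar:** (346,211). It has the grip. The plain block at (243,237) doesn't.

Next I'll measure.

```bash
cat > h.py <<'E'
import cv2,numpy as np
from bench import env
C={n:env.calibration(n) for n in("top","side")}
def rays(n,uv):
    c=C[n]; q=cv2.undistortPoints(np.float64(uv).reshape(-1,1,2),c["K"],c["dist_coeffs"]).reshape(-1,2)
    return np.c_[q,np.ones(len(q))]
def cloud(n,d,mask):
    v,u=np.nonzero(mask&(d>0)); r=rays(n,np.c_[u,v])*d[v,u][:,None]
    T=C[n]["T"]; return r@T[:3,:3].T+T[:3,3], np.c_[u,v]
def onplane(n,uv,z):
    r=rays(n,uv)@C[n]["T"][:3,:3].T; o=C[n]["T"][:3,3]
    return o+r*((z-o[2])/r[:,2])[:,None]
def proj(n,P):
    T=C[n]["T"]; R=T[:3,:3].T; t=-R@T[:3,3]
    return cv2.projectPoints(np.float64(P).reshape(-1,1,3),cv2.Rodrigues(R)[0],t,C[n]["K"],C[n]["dist_coeffs"])[0].reshape(-1,2)
def rect(xy):
    r=cv2.minAreaRect(np.float32(xy)); return r
E
python3 - <<'E'
from h import *
np.set_printoptions(precision=1,suppress=True)
for n in("top","side"):
    p=cv2.imread(f"pics/{n}0.png"); d=np.load(f"pics/{n}0.npy")
    allm=np.ones(d.shape,bool)
    P,uv=cloud(n,d,allm); 
    H=np.full(d.shape,np.nan); XY=np.full(d.shape+(3,),np.nan); XY[uv[:,1],uv[:,0]]=P
    z=XY[...,2]
    boxes={"top":dict(table=(290,240,305,255),tile=(185,190,212,222),base=(245,165,300,210),bar=(328,195,364,226)),
     "side":dict(table=(340,230,380,260),tile=(218,218,262,258),base=(232,178,280,220),bar=(288,155,322,180))}[n]
    hsv=cv2.cvtColor(p,cv2.COLOR_BGR2HSV)
    for k,(a,b,c,e) in boxes.items():
        Z=z[b:e,a:c]; print(n,k,np.nanpercentile(Z,[1,10,50,90,99]), np.isnan(Z).mean())
    a,b,c,e=boxes["tile"]
    dark=(hsv[b:e,a:c,2]<60)
    Q=XY[b:e,a:c][dark]; Q=Q[Q[:,2]>15]; m=Q.mean(0); _,s,V=np.linalg.svd(Q-m); print("tile",len(Q),m,"n",V[2],s)
    print("dark bbox",dark.sum())
    # wood above 5mm
    for k,lo in(("base",6),("bar",10)):
        a,b,c,e=boxes[k]; sat=hsv[b:e,a:c,1]; Q=XY[b:e,a:c]; mk=(sat>90)&(Q[...,2]>lo-8)
        q=Q[mk]; print(k,mk.sum(),cv2.minAreaRect(np.float32(q[:,:2])), np.percentile(q[:,2],[5,25,50,75,95,99]))
E
```

```text
top table [-4.  -2.4  0.9  3.6  6.3] 0.0044444444444444444
top tile [-4.2 -1.4 39.7 61.4 68.4] 0.0011574074074074073
top base [-4.6 -1.4  6.2 16.7 27.4] 0.0028282828282828283
top bar [-4.3 -1.5  2.9 26.  58.7] 0.002688172043010753
tile 423 [463.7 246.2  52.1] n [ 0.4  0.  -0.9] [429.  315.4  56.3]
dark bbox 428
base 1227 ((531.2679443359375, 30.128673553466797), (91.13278198242188, 134.5384063720703), 10.816961288452148) [ 7.2 11.2 13.4 15.6 25.3 28.1]
bar 377 ((461.0107116699219, -186.09361267089844), (79.74439239501953, 93.87116241455078), 5.9000701904296875) [ 7.  20.8 23.4 27.1 57.4 60.4]
side table [0.1 1.2 2.9 4.6 6. ] 0.0033333333333333335
side tile [-1.7 -0.2  2.8 56.6 66.2] 0.003409090909090909
side base [-1.6 -0.2  2.5 14.8 26. ] 0.001984126984126984
side bar [-1.3  0.1  3.4 28.2 57.8] 0.004705882352941176
tile 497 [459.  254.4  50.4] n [-0.4  0.1  0.9] [473.7 374.   51.6]
dark bbox 499
base 735 ((530.5841674804688, 28.71094512939453), (90.38792419433594, 152.79290771484375), 11.465703010559082) [ 9.3 12.  13.2 14.6 25.2 26.6]
bar 297 ((462.3314208984375, -215.30360412597656), (78.18370819091797, 135.94082641601562), 5.015052318572998) [ 6.9 16.5 23.  32.8 56.9 58.4]
```

```bash
cat > seg.py <<'E'
from h import *
np.set_printoptions(precision=1,suppress=True)
S=8
def up(p,b):
    a,t,c,e=b; q=cv2.resize(p[t:e,a:c],None,fx=S,fy=S,interpolation=cv2.INTER_CUBIC); return q
def tofull(xy,b): return (np.float64(xy)+.5)/S-.5+np.array(b[:2])
def big(m):
    cs,_=cv2.findContours(m.astype(np.uint8),cv2.RETR_EXTERNAL,cv2.CHAIN_APPROX_NONE); return max(cs,key=cv2.contourArea)
def quad(cn):
    h=cv2.convexHull(cn)
    for e in np.arange(.01,.15,.005):
        a=cv2.approxPolyDP(h,e*cv2.arcLength(h,True),True)
        if len(a)<=4: return a[:,0]
    return a[:,0]
E
python3 - <<'E'
from seg import *
vis=[]
for n,B in (("top",dict(tile=(180,185,220,230),base=(240,163,305,212),bar=(326,193,367,228))),("side",dict(tile=(216,214,266,262),base=(230,175,282,220),bar=(286,152,325,182)))):
    p=cv2.imread(f"pics/{n}0.png")
    for k,b in B.items():
        q=up(p,b); hsv=cv2.cvtColor(q,cv2.COLOR_BGR2HSV); 
        m=(hsv[...,2]<75)&(hsv[...,1]<110) if k=="tile" else (hsv[...,1]>105)
        if k=="tile":
            g=cv2.cvtColor(q,cv2.COLOR_BGR2GRAY); m=g<(65 if n=="top" else 75)
        cn=big(m); Q=quad(cn); full=tofull(Q,b)
        cv2.drawContours(q,[cn],-1,(255,0,0),1)
        for x in Q: cv2.circle(q,tuple(int(i) for i in x),4,(0,0,255),1)
        vis.append(cv2.resize(q,(260,260)))
        print(n,k,full.tolist())
        if k=="base":
            print(onplane(n,full,12)[:,:2].tolist())
            sm=(hsv[...,1]<70)&(hsv[...,2]>90); 
            hull=np.zeros(sm.shape,np.uint8); cv2.drawContours(hull,[cv2.convexHull(cn)],-1,1,-1); hull=cv2.erode(hull,np.ones((25,25)))
            cs,_=cv2.findContours((sm&(hull>0)).astype(np.uint8),cv2.RETR_EXTERNAL,cv2.CHAIN_APPROX_NONE)
            for c in cs:
                if cv2.contourArea(c)>100:
                    mu=cv2.moments(c); f=tofull([mu['m10']/mu['m00'],mu['m01']/mu['m00']],b); print("stud",f,cv2.contourArea(c)/64,onplane(n,[f],18.5)[0],onplane(n,[f],24)[0])
cv2.imwrite("pics/seg0.png",np.vstack([np.hstack(vis[:3]),np.hstack(vis[3:])]))
E
```

```text
top tile [[207.1875, 193.9375], [208.6875, 216.4375], [191.3125, 218.0625], [189.1875, 194.9375]]
top base [[288.9375, 170.5625], [293.5625, 197.9375], [253.0625, 204.4375], [249.0625, 176.5625]]
[[583.7793346893092, -22.928889310681512], [498.17750046507797, -37.913087463669385], [475.29115130058705, 85.97764176481134], [561.9992877454818, 100.43518597069719]]
stud [264.3 194.5] 7.5078125 [505.9  52.3  18.5] [505.   52.4  24. ]
stud [280.5 191.8] 6.3359375 [515.4   2.7  18.5] [514.5   3.   24. ]
top bar [[336.4375, 198.4375], [358.8125, 214.0625], [353.8125, 222.6875], [330.4375, 207.0625]]
side tile [[233.0625, 221.8125], [255.6875, 238.0625], [244.9375, 253.8125], [221.6875, 235.9375]]
side base [[253.5625, 181.9375], [275.3125, 189.8125], [263.5625, 214.3125], [236.0625, 207.8125]]
[[580.9314531678531, -37.39036786444274], [498.8060195687366, -33.82700294424603], [471.3244814854745, 96.91551924305986], [556.4750149603087, 111.85433693986431]]
stud [260.1 201.3] 17.4140625 [506.9  53.6  18.5] [503.5  60.3  24. ]
stud [264.9 192.5] 16.90625 [516.4   5.   18.5] [512.9  12.   24. ]
side bar [[318.0625, 168.3125], [297.1875, 177.4375], [292.4375, 172.6875], [307.3125, 158.4375]]
```

View pics/seg0.png

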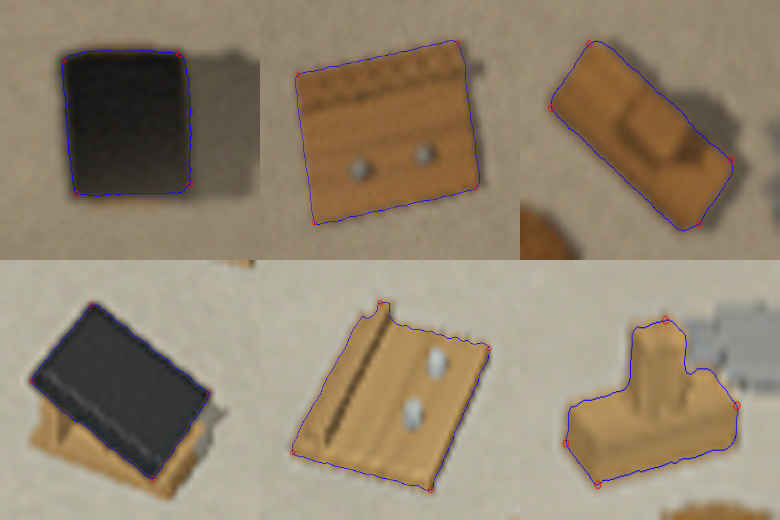

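Run:
```python
from seg import *
T=onplane("top",[[207.19,193.94],[189.19,194.94]],66.6); L=onplane("top",[[208.69,216.44],[191.31,218.06]],34.5)
print("top tile up",T,"low",L, (T.mean(0)-L.mean(0)))
# side: quad order: (233,221.8) far upper?, 
for uv in ([233.06,221.81],[255.69,238.06],[244.94,253.81],[221.69,235.94]):
    print(uv,onplane("side",[uv],66.6)[0],onplane("side",[uv],34.5)[0],onplane("side",[uv],52)[0],onplane("side",[uv],20)[0])
# bar: foot top corners z=22
b=onplane("top",[[336.44,198.44],[358.81,214.06],[353.81,222.69],[330.44,207.06]],22); print("bar",b, b.mean(0))
print(onplane("side",[[297.19,177.44],[318.06,168.31],[307.3,158.4]],0))
# grip top from depth
for n,bx in(("top",(326,193,367,228)),("side",(286,152,325,182))):
    d=np.load(f"pics/{n}0.npy");P,uv=cloud(n,d,np.ones(d.shape,bool)); s=(uv[:,0]>=bx[0])&(uv[:,0]<bx[2])&(uv[:,1]>=bx[1])&(uv[:,1]<bx[3])
    for lo,hi in((50,64),(18,27)):
        q=P[s&(P[:,2]>lo)&(P[:,2]<hi)]; r=cv2.minAreaRect(np.float32(q[:,:2])); print(n,lo,len(q),q.mean(0),r)
# predicted side proj of trowel: max height near bar
```

```text
top tile up [[496.3 221.2  66.6]
 [492.1 274.2  66.6]] low [[433.1 217.8  34.5]
 [427.  269.7  34.5]] [64.1  3.9 32.1]
[233.06, 221.81] [493.8 227.6  66.6] [514.7 194.9  34.5] [503.3 212.7  52. ] [524.2 180.   20. ]
[255.69, 238.06] [412.3 252.2  66.6] [429.1 220.7  34.5] [419.9 237.8  52. ] [436.6 206.4  20. ]
[244.94, 253.81] [407.2 313.2  66.6] [423.6 284.8  34.5] [414.7 300.3  52. ] [431.1 272.   20. ]
[221.69, 235.94] [488.7 288.8  66.6] [509.4 259.2  34.5] [498.1 275.4  52. ] [518.8 245.8  20. ]
bar [[ 498.  -168.    22. ]
 [ 451.6 -235.7   22. ]
 [ 425.1 -220.    22. ]
 [ 471.2 -149.4   22. ]] [ 461.5 -193.3   22. ]
[[ 475.4 -155.9    0. ]
 [ 436.1 -250.8    0. ]
 [ 496.9 -296.8    0. ]]
top 50 63 [ 462.  -192.4   56.5] ((462.18212890625, -192.6339111328125), (25.558225631713867, 20.17669677734375), 51.47660827636719)
top 18 224 [ 461.3 -190.8   22.9] ((461.8668212890625, -192.65310668945312), (84.91545104980469, 34.86365509033203), 51.628746032714844)
side 50 36 [ 460.5 -184.9   55.9] ((459.5093078613281, -187.5992889404297), (26.356435775756836, 24.820905685424805), 49.07363510131836)
side 18 125 [ 460.1 -182.    22.9] ((460.4761657714844, -187.37478637695312), (84.4146499633789, 38.8137321472168), 53.46156311035156)
```

Both cameras agree on the studs to about 2 mm, so the base yaw is about 10.4°. The ramp's upslope direction is roughly world +x, with a yaw of about 4.5°. The tool can't tilt, so my plan for the tile is:
1. Grip it by its long sides near the upper end.
2. Lift it over the ramp's tall end.
3. Swing it upright in the pads by pushing its low end against that end wall.

Next I'll work out the approach.

```bash
cat > go.py <<'E'
# print tool-frame shift and twist to bring TCP to target, jaw axis along yaw (deg, of +/- jaw line)
import sys
from h import *
from scipy.spatial.transform import Rotation as R
np.set_printoptions(precision=2,suppress=True)
o=env.observe(); Rm=R.from_rotvec(o["ee_rot"]).as_matrix()
x,y,z,jaw=map(float,sys.argv[1:5])
print("now",round(o["time"],2),o["position"],"jawyaw",np.degrees(np.arctan2(Rm[1,0],Rm[0,0])),"tz",Rm[:,2],"F",o["wrist_force"],"gap",round(o["finger_gap"],3),"q6",o["qpos"][5])
cur=np.degrees(np.arctan2(Rm[1,0],Rm[0,0])); d=((jaw-cur+90)%180)-90
print("world yaw change",d,"twist (tool z down => -)",-np.radians(d), "rows",abs(d)/8.59)
dp=np.array([x,y,z])-o["position"]; print("tool dp now",Rm.T@dp)
a=R.from_rotvec([0,0,np.radians(d)]).as_matrix()@Rm; print("tool dp after twist",a.T@dp)
E
python3 go.py 485.3 248.2 200 94.5
```

```text
now 0.1 [ 216.95 -585.37  230.24] jawyaw -69.66967630134474 tz [-0.  0. -1.] F [ 0.9  -0.5   1.12] gap 1.004 q6 1.4673787347036582
world yaw change -15.830323698655263 twist (tool z down => -) 0.27629127019802097 rows 1.8428781954197047
tool dp now [-688.35 -541.24   31.77]
tool dp after twist [-809.88 -332.92   31.98]
```

```bash
python3 -m inch '{"dp":[[0,0,0],[0,0,0],[0,0,0],[0,0,0],[0,0,0]],"twist":[-0.143,-0.143,-0.143,-0.143,-0.143],"hand":[-1,-1,-1,-1,-1]}'
python3 -m inch '{"dp":[[0,0,0],[0,0,0],[0,0,0],[0,0,0],[0,0,0]],"twist":[-0.143,-0.143,-0.143,-0.143,-0.143],"hand":[-1,-1,-1,-1,-1]}'
python3 -m inch '{"dp":[[0,0,0],[0,0,0],[0,0,0],[0,0,0],[0,0,0]],"twist":[-0.143,-0.143,-0.143,-0.143,-0.143],"hand":[-1,-1,-1,-1,-1]}'
python3 -m inch '{"dp":[[0,0,0],[0,0,0],[0,0,0],[0,0,0],[0,0,0]],"twist":[-0.143,-0.143,-0.143,-0.143,-0.143],"hand":[-1,-1,-1,-1,-1]}'
python3 go.py 485.3 248.2 200 94.5
```

```text
time: 0.6
position: [217.0, -585.6, 230.6]
ee_rot: [-3.045, 0.769, 0.001]
wrist_force: [0.1, 0.5, 0.5]
finger_gap: 0.999
time: 1.1
position: [217.0, -585.6, 230.6]
ee_rot: [-3.121, -0.345, 0.0]
wrist_force: [-0.8, -0.1, 0.8]
finger_gap: 1.007
time: 1.6
position: [217.0, -585.6, 230.6]
ee_rot: [-2.803, -1.415, -0.0]
wrist_force: [-0.2, 0.0, 0.8]
finger_gap: 0.999
time: 2.1
position: [217.0, -585.6, 230.6]
ee_rot: [-2.131, -2.307, -0.001]
wrist_force: [0.7, -0.4, -0.5]
finger_gap: 1.0
now 2.1 [ 217.01 -585.63  230.62] jawyaw 94.53325840783755 tz [-0.  0. -1.] F [ 0.68 -0.36 -0.47] gap 1.0 q6 -1.398501900326207
world yaw change -0.03325840783755041 twist (tool z down => -) 0.000580468720736342 rows 0.0038717587703783946
tool dp now [809.98 333.36  31.58]
tool dp after twist [810.17 332.89  31.58]
```

```bash
python3 -m inch '{"dp":[[40,16.5,0],[40,16.5,0],[40,16.5,0],[40,16.5,0],[40,16.5,0]],"twist":[0,0,0,0,0],"hand":[-1,-1,-1,-1,-1]}'
python3 -m inch '{"dp":[[40,16.5,0],[40,16.5,0],[40,16.5,0],[40,16.5,0],[40,16.5,0]],"twist":[0,0,0,0,0],"hand":[-1,-1,-1,-1,-1]}'
python3 -m inch '{"dp":[[40,16.5,0],[40,16.5,0],[40,16.5,0],[40,16.5,0],[40,16.5,0]],"twist":[0,0,0,0,0],"hand":[-1,-1,-1,-1,-1]}'
python3 -m inch '{"dp":[[40,16.5,0],[40,16.5,0],[40,16.5,0],[40,16.5,0],[40,16.5,0]],"twist":[0,0,0,0,0],"hand":[-1,-1,-1,-1,-1]}'
python3 go.py 485.3 247.5 30 94.5
```

```text
time: 2.6
position: [284.8, -378.6, 230.8]
ee_rot: [-2.139, -2.3, -0.001]
wrist_force: [1.3, -1.0, 0.1]
finger_gap: 1.004
time: 3.1
position: [352.3, -173.2, 231.0]
ee_rot: [-2.139, -2.301, -0.0]
wrist_force: [0.5, -0.6, 0.1]
finger_gap: 0.999
time: 3.6
position: [419.9, 32.3, 231.1]
ee_rot: [2.138, 2.301, -0.0]
wrist_force: [1.1, -1.0, 0.8]
finger_gap: 1.0
time: 4.1
position: [487.6, 237.7, 230.8]
ee_rot: [-2.138, -2.302, 0.001]
wrist_force: [0.8, -0.9, 0.3]
finger_gap: 1.002
now 4.1 [487.55 237.72 230.8 ] jawyaw 94.21881240314133 tz [-0. -0. -1.] F [ 0.82 -0.92  0.3 ] gap 1.002 q6 0.26092529713611884
world yaw change 0.2811875968586719 twist (tool z down => -) -0.004907649380954289 rows 0.032734295326969955
tool dp now [ 10.    -1.38 200.8 ]
tool dp after twist [ 10.01  -1.33 200.8 ]
```

```bash
python3 -m inch '{"dp":[[10,-1.4,0],[0,0,40],[0,0,40],[0,0,40],[0,0,20]],"twist":[0,0,0,0,0],"hand":[-1,-1,-1,-1,-1]}'
python3 -m inch '{"dp":[[0,0,30],[0,0,20],[0,0,10],[0,0,0]],"twist":[0,0,0,0],"hand":[-1,-1,-1,-1]}'
python3 - <<'E'
from h import *
p,d=env.snapshot("side"); np.save("pics/s1.npy",d); cv2.imwrite("pics/s1.png",cv2.resize(p[150:290,170:320],None,fx=4,fy=4,interpolation=cv2.INTER_CUBIC))
E
```

```text
time: 4.6
position: [482.0, 244.1, 87.3]
ee_rot: [-2.137, -2.299, 0.01]
wrist_force: [-1.2, -0.2, 0.2]
finger_gap: 0.999
time: 5.0
position: [483.8, 244.8, 29.8]
ee_rot: [-2.138, -2.3, 0.006]
wrist_force: [0.3, -0.2, 0.1]
finger_gap: 0.996
```

View pics/s1.png

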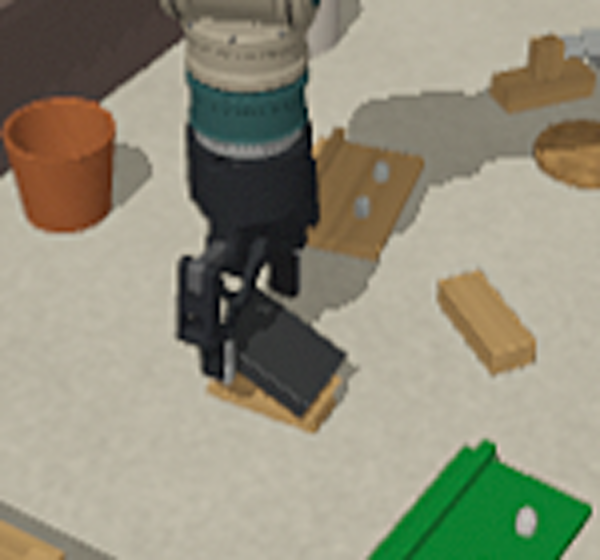

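The fingers straddle the tile's upper end (crop about (235,330)), clear of the ramp. I'll centre the gripper and close gently.

```bash
python3 -m inch '{"dp":[[2,0,0],[0,0,0],[0,0,0],[0,0,0],[0,0,0]],"twist":[0,0,0,0,0],"hand":[-1,1,1,1,1]}' 25
python3 -m inch '{"dp":[[0,0,0],[0,0,0],[0,0,0]],"twist":[0,0,0],"hand":[1,1,1]}'
python3 go.py 485 247.5 30 94.5
```

```text
time: 5.55
position: [486.7, 249.1, 33.0]
ee_rot: [-2.138, -2.302, -0.006]
wrist_force: [-1.6, 2.5, 6.1]
finger_gap: 0.656
time: 5.85
position: [486.7, 249.1, 32.9]
ee_rot: [-2.138, -2.302, -0.006]
wrist_force: [-1.2, 2.8, 5.5]
finger_gap: 0.656
now 5.85 [486.71 249.12  32.94] jawyaw 94.2220373625243 tz [ 0.  0. -1.] F [-1.23  2.84  5.46] gap 0.656 q6 0.2801419041720489
world yaw change 0.27796263747569583 twist (tool z down => -) -0.0048513632214782715 rows 0.03235886350124515
tool dp now [-1.49 -1.83  2.93]
tool dp after twist [-1.48 -1.84  2.93]
```

```bash
python3 -m inch '{"dp":[[0,1,-10],[0,0,-20],[0,0,-20],[0,0,-20],[0,0,0]],"twist":[0,0,0,0,0],"hand":[1,1,1,1,1]}'
python3 - <<'E'
from h import *
p,d=env.snapshot("side"); np.save("pics/s2.npy",d); cv2.imwrite("pics/s2full.png",p); cv2.imwrite("pics/s2.png",cv2.resize(p[130:270,170:320],None,fx=4,fy=4,interpolation=cv2.INTER_CUBIC))
E
```

```text
time: 6.35
position: [488.7, 248.4, 104.3]
ee_rot: [2.137, 2.299, 0.007]
wrist_force: [0.4, 0.7, -0.8]
finger_gap: 0.657
```

View pics/s2.png

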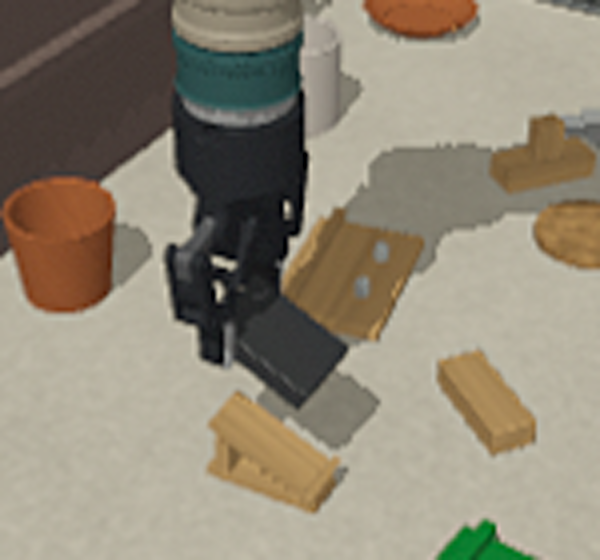

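The side view shows the tile held, still tilted at about 25° (crop (290,350)). The ramp is now uncovered: a sloped plate on a post, with its high end at crop (210–240,395–430). I'll locate that high end.

Run:
```python
from seg import *
f=lambda a:[170+a[0]/4-.4,130+a[1]/4-.4]
for nm,z,pts in (("topend",52,[(240,393),(209,430)]),("postbase",0,[(208,468)]),("lip",27,[(340,457),(318,490)]),("plate low",44,[(209,440)])):
    for q in pts: print(nm,q,onplane("side",[f(q)],z)[0])
p=cv2.imread("pics/s2full.png"); cv2.imwrite("pics/s2c.png",cv2.resize(p[200:262,215:265],None,fx=12,fy=9,interpolation=cv2.INTER_CUBIC))
# tile angle via depth
d=np.load("pics/s2.npy"); P,uv=cloud("side",d,np.ones(d.shape,bool))
hsv=cv2.cvtColor(p,cv2.COLOR_BGR2HSV); 
s=(uv[:,0]>232)&(uv[:,0]<256)&(uv[:,1]>205)&(uv[:,1]<229)
g=cv2.cvtColor(p,cv2.COLOR_BGR2GRAY); s&=g[uv[:,1],uv[:,0]]<70
Q=P[s]; Q=Q[Q[:,2]>60]; m=Q.mean(0)
for _ in range(3):
    V=np.linalg.svd(Q-m)[2][2]; r=(Q-m)@V; Q=Q[abs(r)<5]; m=Q.mean(0)
print(len(Q),m,V*np.sign(V[2]),"tilt",np.degrees(np.arccos(abs(V[2]))))
```

```text
topend (240, 393) [497.9 238.3  52. ]
topend (209, 430) [495.4 278.8  52. ]
postbase (208, 468) [508.4 262.9   0. ]
lip (340, 457) [424.5 234.1  27. ]
lip (318, 490) [421.6 267.6  27. ]
plate low (209, 440) [495.3 279.4  44. ]
369 [451.  249.7 117.6] [-0.4 -0.   0.9] tilt 25.884812773058993
```

View pics/s2c.png

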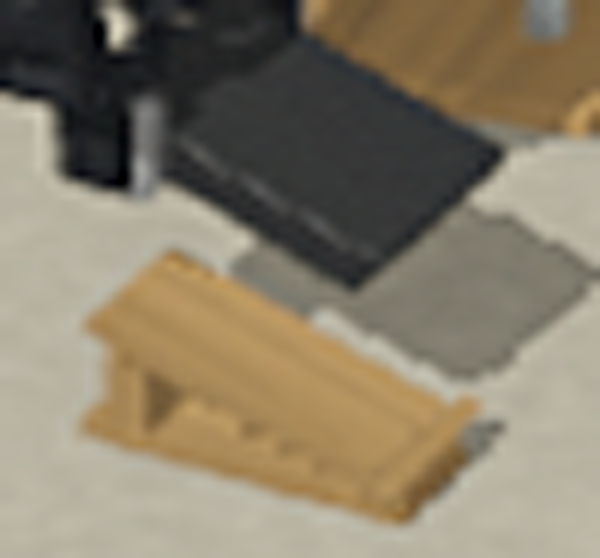

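Run:
```python
from seg import *
p=cv2.imread("pics/top0.png")
q=p[180:228,180:225]; cv2.imwrite("pics/t_r.png",cv2.resize(q,None,fx=12,fy=12,interpolation=cv2.INTER_CUBIC))
hsv=cv2.cvtColor(p,cv2.COLOR_BGR2HSV)
m=((hsv[...,0]>45)&(hsv[...,0]<80)&(hsv[...,1]>120)); m[:,:150]=0; m[:235]=0
cn=big(m); Q=quad(cn); print(Q.tolist()); print(onplane("top",Q,12)); print(onplane("top",Q,24))
for r in (218.5,219.5,220.5,221): print(r,onplane("top",[[200,r]],0)[0],onplane("top",[[200,r]],25)[0])
for r in (191,192,193): print(r,onplane("top",[[200,r]],52)[0])
```

```text
[[163, 247], [203, 251], [199, 278], [161, 274]]
[[339.5 354.9  12. ]
 [330.6 233.3  12. ]
 [250.5 241.9  12. ]
 [259.2 356.4  12. ]]
[[339.2 352.2  24. ]
 [330.4 231.8  24. ]
 [251.1 240.3  24. ]
 [259.7 353.7  24. ]]
218.5 [429.5 248.4   0. ] [427.2 244.9  25. ]
219.5 [426.4 248.2   0. ] [424.2 244.8  25. ]
220.5 [423.4 248.1   0. ] [421.2 244.6  25. ]
221 [421.8 248.    0. ] [419.7 244.6  25. ]
191 [506.9 244.9  52. ]
192 [503.9 244.7  52. ]
193 [500.9 244.6  52. ]
```

View pics/t_r.png

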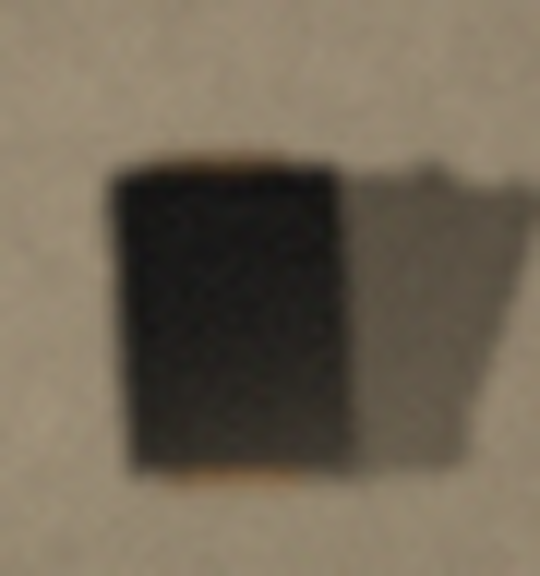

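The ramp spans x ≈ 424–504. Its high end may be cut square to the slope, which would make it a poor stop. The low lip's outer face (x ≈ 423) is the better one, so I'll back off beyond the lip, turn the tile half round and swing it upright there.

```bash
python3 -m inch '{"dp":[[0,-35,0],[0,-40,0],[0,-40,0],[0,-25,0],[0,0,0]],"twist":[0,0,0,0,0],"hand":[1,1,1,1,1]}'
python3 -m inch '{"dp":[[0,0,0],[0,0,0],[0,0,0],[0,0,0],[0,0,0]],"twist":[-0.149,-0.149,-0.149,-0.149,-0.149],"hand":[1,1,1,1,1]}'
python3 -m inch '{"dp":[[0,0,0],[0,0,0],[0,0,0],[0,0,0],[0,0,0]],"twist":[-0.149,-0.149,-0.149,-0.149,-0.149],"hand":[1,1,1,1,1]}'
python3 -m inch '{"dp":[[0,0,0],[0,0,0],[0,0,0],[0,0,0],[0,0,0]],"twist":[-0.149,-0.149,-0.149,-0.149,-0.149],"hand":[1,1,1,1,1]}'
python3 -m inch '{"dp":[[0,0,0],[0,0,0],[0,0,0],[0,0,0],[0,0,0]],"twist":[-0.149,-0.149,-0.149,-0.149,-0.149],"hand":[1,1,1,1,1]}'
python3 -m inch '{"dp":[[0,0,0],[0,0,0]],"twist":[-0.149,0],"hand":[1,1]}'
python3 go.py 355 238.2 28 94.5
python3 - <<'E'
from seg import *
p,d=env.snapshot("side"); np.save("pics/s3.npy",d); cv2.imwrite("pics/s3full.png",p); cv2.imwrite("pics/s3.png",cv2.resize(p[150:290,200:350],None,fx=4,fy=4,interpolation=cv2.INTER_CUBIC))
E
```

```text
time: 6.9
position: [340.7, 235.5, 98.8]
ee_rot: [-2.135, -2.301, 0.012]
wrist_force: [1.1, 0.0, -2.3]
finger_gap: 0.66
time: 7.4
position: [346.9, 237.3, 100.4]
ee_rot: [-1.146, -2.925, 0.002]
wrist_force: [-1.1, -0.0, -0.7]
finger_gap: 0.655
time: 7.9
position: [346.9, 237.3, 100.4]
ee_rot: [-0.003, -3.141, 0.001]
wrist_force: [-1.3, 0.4, -1.5]
finger_gap: 0.655
time: 8.4
position: [346.8, 237.3, 100.4]
ee_rot: [1.14, -2.926, 0.001]
wrist_force: [0.1, -1.1, -1.4]
finger_gap: 0.658
time: 8.9
position: [346.8, 237.2, 100.3]
ee_rot: [2.127, -2.31, -0.0]
wrist_force: [-0.7, 0.4, -1.4]
finger_gap: 0.656
time: 9.1
position: [346.8, 237.3, 100.4]
ee_rot: [2.286, -2.153, -0.0]
wrist_force: [0.5, -0.6, -2.8]
finger_gap: 0.656
now 9.1 [346.78 237.27 100.44] jawyaw -86.55977029726674 tz [-0. -0. -1.] F [ 0.51 -0.58 -2.81] gap 0.656 q6 -2.7554868156530827
world yaw change 1.0597702972667093 twist (tool z down => -) -0.018496481002143142 rows 0.12337256079938409
tool dp now [-0.5  -8.34 72.43]
tool dp after twist [-0.34 -8.35 72.43]
```

View pics/s3.png

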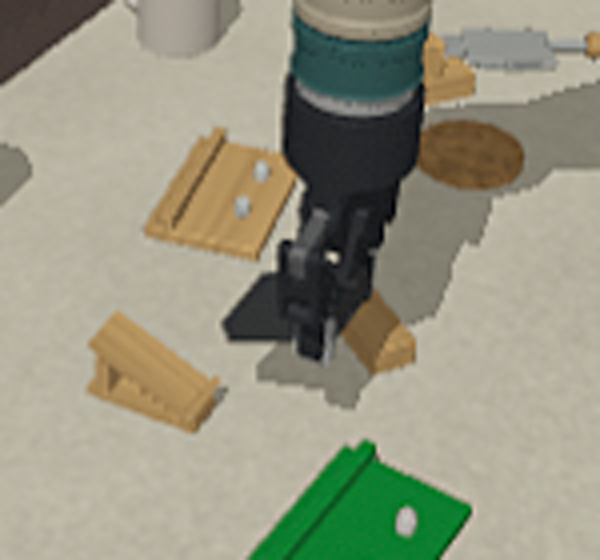

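```bash
python3 -m inch '{"dp":[[0,0,30],[0,0,25],[0,0,20],[0,-2,5],[0,0,0]],"twist":[-0.018,0,0,0,0],"hand":[1,1,1,1,1]}'
python3 -m inch '{"dp":[[0,-6,0],[0,-4,0],[0,0,0]],"twist":[0,0,0],"hand":[1,1,1]}'
python3 go.py 362 238.5 20 94.5
python3 - <<'E'
from seg import *
p,d=env.snapshot("side"); np.save("pics/s4.npy",d); cv2.imwrite("pics/s4full.png",p); cv2.imwrite("pics/s4.png",cv2.resize(p[180:280,200:320],None,fx=6,fy=6,interpolation=cv2.INTER_CUBIC))
E
```

```text
time: 9.65
position: [348.5, 237.4, 20.6]
ee_rot: [2.304, -2.133, -0.001]
wrist_force: [0.9, 0.3, -1.2]
finger_gap: 0.653
time: 9.95
position: [359.9, 239.0, 22.1]
ee_rot: [-2.305, 2.132, -0.0]
wrist_force: [-0.0, 0.7, -1.9]
finger_gap: 0.659
now 9.95 [359.87 239.05  22.1 ] jawyaw -85.52262138517229 tz [ 0.  0. -1.] F [-0.01  0.71 -1.88] gap 0.659 q6 -2.783574579715713
world yaw change 0.022621385172271857 twist (tool z down => -) -0.00039481765261796856 rows 0.002633455782569483
tool dp now [ 0.71 -2.07  2.1 ]
tool dp after twist [ 0.71 -2.07  2.1 ]
```

View pics/s4.png

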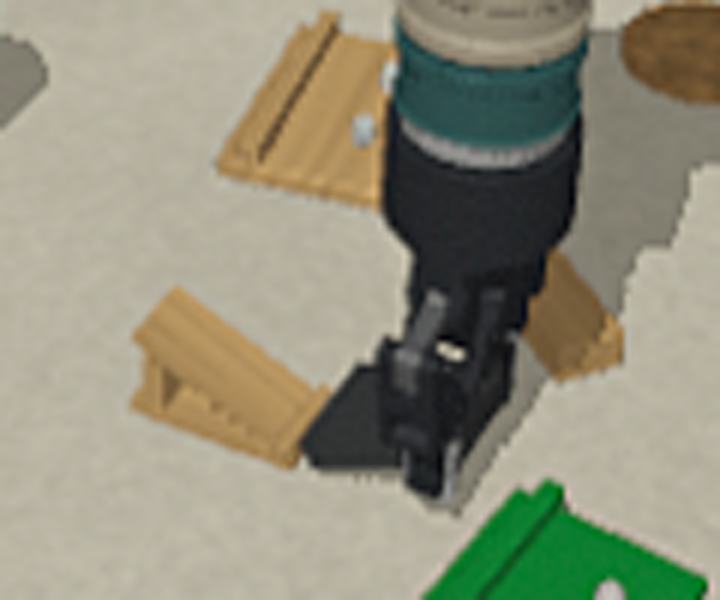

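The tile's low edge (crop (305,450)) is right at the lip's outer face, with no force yet. I'll creep in until contact.

```bash
python3 -m inch '{"dp":[[0,-2,3],[0,-2,0],[0,0,0]],"twist":[0,0,0],"hand":[1,1,1]}'
python3 -m inch '{"dp":[[0,-2,0],[0,-2,0],[0,0,0]],"twist":[0,0,0],"hand":[1,1,1]}'
```

```text
time: 10.3
position: [362.1, 238.7, 18.0]
ee_rot: [2.306, -2.132, -0.001]
wrist_force: [-3.1, 0.2, -2.4]
finger_gap: 0.657
time: 10.6
position: [363.5, 238.4, 17.2]
ee_rot: [2.304, -2.128, -0.006]
wrist_force: [-5.7, 0.6, -1.4]
finger_gap: 0.657
```

Contact was at x ≈ 361. Now I'll swing up along the arc.

```bash
python3 -m inch '{"dp":[[0,-2,-3],[0,-2,-3],[0,-2.5,-4],[0,0,0]],"twist":[0,0,0,0],"hand":[1,1,1,1]}'
python3 -m inch '{"dp":[[0,-2.5,-3.5],[0,-2.5,-3.5],[0,-3,-3],[0,0,0]],"twist":[0,0,0,0],"hand":[1,1,1,1]}'
python3 - <<'E'
from seg import *
p,d=env.snapshot("side"); np.save("pics/s5.npy",d); cv2.imwrite("pics/s5full.png",p); cv2.imwrite("pics/s5.png",cv2.resize(p[180:280,200:320],None,fx=6,fy=6,interpolation=cv2.INTER_CUBIC))
E
```

```text
time: 11.0
position: [370.2, 237.7, 27.3]
ee_rot: [2.301, -2.129, -0.002]
wrist_force: [-4.8, -3.4, -0.6]
finger_gap: 0.65
time: 11.4
position: [379.3, 238.8, 37.6]
ee_rot: [2.302, -2.13, -0.001]
wrist_force: [-4.5, -1.9, -2.1]
finger_gap: 0.652
```

View pics/s5.png

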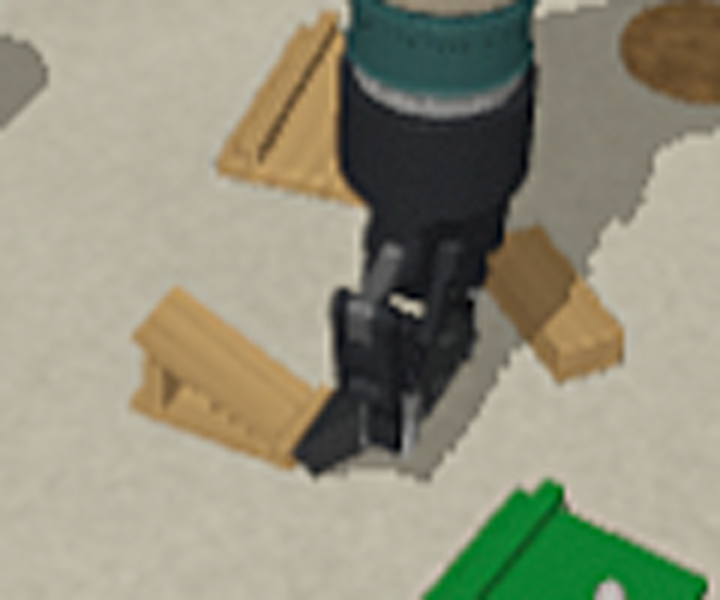

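The tile is turning about the lip (tile now steeper, crop (340,430)) at only about 4.5 N, so I'll continue.

```bash
python3 -m inch '{"dp":[[0,-3.3,-3],[0,-3.3,-2.8],[0,-3.7,-2.4],[0,-3.7,-2.4],[0,0,0]],"twist":[0,0,0,0,0],"hand":[1,1,1,1,1]}'
python3 -m inch '{"dp":[[0,-4,-1.9],[0,-4,-1.8],[0,-4,-1.4],[0,-4,-1.2],[0,0,0]],"twist":[0,0,0,0,0],"hand":[1,1,1,1,1]}'
python3 - <<'E'
from seg import *
p,d=env.snapshot("side"); np.save("pics/s6.npy",d); cv2.imwrite("pics/s6full.png",p); cv2.imwrite("pics/s6.png",cv2.resize(p[180:280,200:320],None,fx=6,fy=6,interpolation=cv2.INTER_CUBIC))
E
```

```text
time: 11.95
position: [394.4, 240.4, 48.6]
ee_rot: [2.304, -2.131, 0.0]
wrist_force: [-3.7, -1.9, -1.8]
finger_gap: 0.654
time: 12.45
position: [410.2, 241.7, 54.8]
ee_rot: [2.304, -2.131, -0.0]
wrist_force: [-3.9, -2.0, -1.9]
finger_gap: 0.649
```

View pics/s6.png

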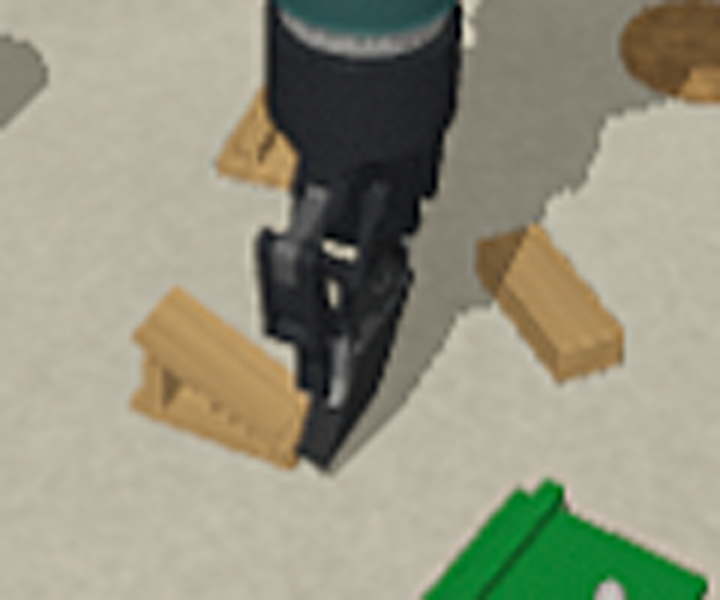

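```bash
python3 -m inch '{"dp":[[0,-3,-0.5],[0,-2,0],[0,0,0]],"twist":[0,0,0],"hand":[1,1,1]}'
cat > tilt.py <<'E'
from seg import *
import sys
def run(tag,x0):
    p,d=env.snapshot("side"); np.save(f"pics/{tag}.npy",d); cv2.imwrite(f"pics/{tag}full.png",p)
    o=env.observe(); uvc=proj("side",[o["position"]+[0,0,0]])[0]; print("tcp px",uvc)
    c=np.int32(uvc); a,b=max(c[0]-40,0),max(c[1]-50,0)
    cv2.imwrite(f"pics/{tag}.png",cv2.resize(p[b:b+80,a:a+80],None,fx=7,fy=7,interpolation=cv2.INTER_CUBIC)); print("crop origin",a,b)
run(sys.argv[1],0)
E
python3 tilt.py s7
```

```text
time: 12.8
position: [414.8, 242.3, 55.4]
ee_rot: [2.305, -2.13, -0.001]
wrist_force: [-5.0, -2.5, -0.2]
finger_gap: 0.649
tcp px [256.6 238.8]
crop origin 216 188
```

View pics/s7.png

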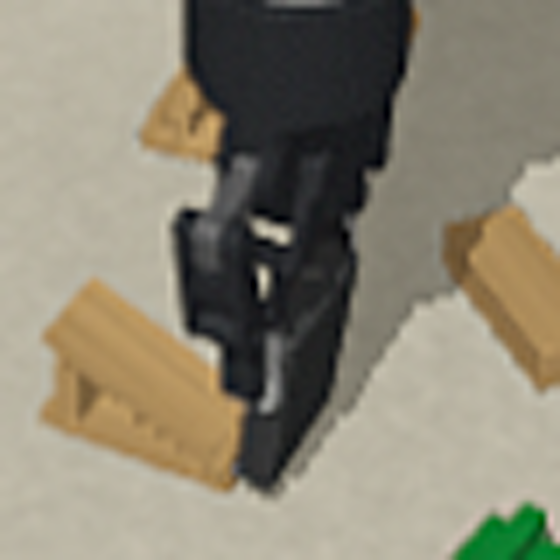

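```bash
cat > plane.py <<'E'
from seg import *
def fit(tag,org,sc,poly,n="side"):
    d=np.load(f"pics/{tag}.npy"); m=np.zeros(d.shape,np.uint8)
    pts=np.float64(poly)/sc+np.array(org); cv2.fillPoly(m,[np.int32(np.round(pts))],1)
    P,uv=cloud(n,d,m>0); m0=np.median(P,0); Q=P
    for _ in range(4):
        V=np.linalg.svd(Q-Q.mean(0))[2][2]; r=(P-Q.mean(0))@V; Q=P[abs(r)<5]
    V*=np.sign(V[0]) or 1
    print(tag,len(P),len(Q),Q.mean(0),"n",np.round(V,3),"yaw",np.degrees(np.arctan2(V[1],V[0])),"lean(elev of normal)",np.degrees(np.arcsin(V[2])))
E
python3 - <<'E'
from plane import *
fit("s7",(216,188),7,[(290,350),(335,310),(325,375),(275,460)])
fit("s7",(216,188),7,[(295,340),(340,290),(330,365),(280,450)])
# vertical edge check
px=lambda q:(216+q[0]/7-.43,188+q[1]/7-.43)
import itertools
for y in (212,): 
    for tilt in (-8,-4,0,4,8):
        t=np.radians(tilt); a=np.array([408,y,22.]); b=a+76*np.array([np.sin(t),0,np.cos(t)])
        A,B=proj("side",[a,b]); print(tilt,A,B,np.degrees(np.arctan2(B[0]-A[0],A[1]-B[1])))
A=px((331,388));B=px((354,250)); print("edge",A,B,np.degrees(np.arctan2(B[0]-A[0],A[1]-B[1])))
E
```

```text
s7 97 97 [402.5 252.1  57.7] n [1.  0.1 0.1] yaw 3.7397991336573098 lean(elev of normal) 6.558552752439889
s7 95 95 [402.5 246.1  60.5] n [1.  0.1 0.1] yaw 4.395951064466716 lean(elev of normal) 6.91774223380386
-8 [264.2 242.5] [269.1 221.6] 13.171100483668729
-4 [264.2 242.5] [267.2 220.7] 7.91896470477366
0 [264.2 242.5] [265.4 220. ] 2.939940987792724
4 [264.2 242.5] [263.5 219.3] -1.762085079048867
8 [264.2 242.5] [261.6 218.8] -6.1934507590477725
edge (262.85571428571427, 242.99857142857144) (266.14142857142855, 223.28428571428572) 9.462322208025592
```

The tile leans about 6° short of vertical, by both the depth plane and the edge. I'll push on about 7 mm.

```bash
python3 -m inch '{"dp":[[0,-3,0],[0,-3,0],[0,-1,0],[0,0,0]],"twist":[0,0,0,0],"hand":[1,1,1,1]}'
python3 -m inch '{"dp":[[0,10,0],[0,10,-10],[0,0,-20],[0,0,-10],[0,0,0]],"twist":[0,0,0,0,0],"hand":[1,1,1,1,1]}'
python3 tilt.py s8
```

```text
time: 13.25
position: [422.0, 243.0, 55.6]
ee_rot: [2.305, -2.131, -0.001]
wrist_force: [-5.1, -2.2, 0.1]
finger_gap: 0.65
time: 13.75
position: [405.8, 243.4, 98.5]
ee_rot: [-2.302, 2.128, -0.005]
wrist_force: [0.3, 0.3, -2.2]
finger_gap: 0.651
tcp px [260.5 227.5]
crop origin 220 177
```

View pics/s8.png

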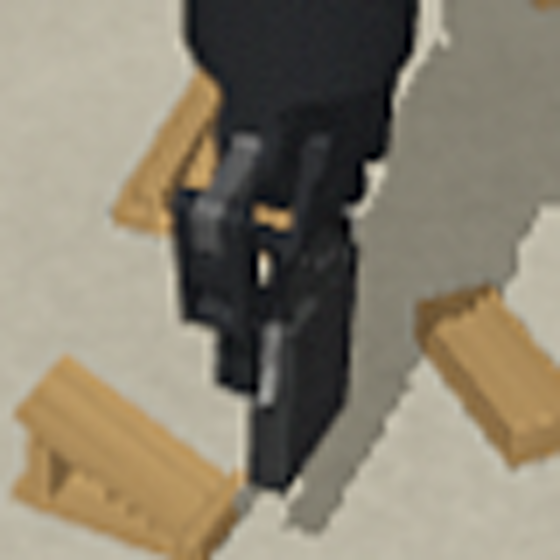

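Run:
```python
from plane import *
fit("s8",(220,177),7,[(290,345),(340,290),(338,390),(290,470)])
fit("s8",(220,177),7,[(295,335),(345,270),(343,395),(292,470)])
px=lambda q:(220+q[0]/7-.43,177+q[1]/7-.43)
from bench import env
o=env.observe()["position"]
for tilt in (-4,0,4):
        t=np.radians(tilt); a=np.array([o[0]-8,o[1]-28,o[2]-35]); b=a+60*np.array([np.sin(t),0,np.cos(t)])
        A,B=proj("side",[a,b]); print(tilt,A,B,np.degrees(np.arctan2(B[0]-A[0],A[1]-B[1])))
A=px((345,400));B=px((354,245)); print("edge",A,B,np.degrees(np.arctan2(B[0]-A[0],A[1]-B[1])))
print(px((268,490)))
```

```text
s8 144 144 [390.5 248.7  98.6] n [1.  0.1 0. ] yaw 4.12167314607009 lean(elev of normal) 0.7386838795909484
s8 154 154 [390.9 243.6  96.7] n [1.  0.1 0. ] yaw 4.358820173123629 lean(elev of normal) 0.8158187126734006
-4 [268.1 232.9] [270.7 215. ] 8.23835243186025
0 [268.1 232.9] [269.2 214.4] 3.3391339388318237
4 [268.1 232.9] [267.7 213.9] -1.3070107324541904
edge (268.85571428571427, 233.71285714285713) (270.14142857142855, 211.57) 3.323120445135422
(257.85571428571427, 246.57)
```

The tile is now within 1° of vertical in the grip. Next I'll turn it back half round, going the way joint 6 allows, and work out the offset of its foot from the TCP.

```bash
python3 - <<'E'
from seg import *
from bench import env
o=env.observe()["position"]; print(o)
# near bottom corner of -x face: ray cut with plane y = o_y+28
for uv in ([257.86,246.57],):
    r=(rays("side",[uv])@C["side"]["T"][:3,:3].T)[0]; c=C["side"]["T"][:3,3]
    t=(o[1]+27.5-c[1])/r[1]; print("near foot corner",c+t*r)
uv=[220+345/7-.43,177+400/7-.43]
r=(rays("side",[uv])@C["side"]["T"][:3,:3].T)[0]; t=(o[1]-27.5-c[1])/r[1]; print("far foot corner",c+t*r)
E
python3 -m inch '{"dp":[[0,0,-20],[0,0,0],[0,0,0],[0,0,0],[0,0,0]],"twist":[0,0.145,0.145,0.145,0.145],"hand":[1,1,1,1,1]}'
python3 -m inch '{"dp":[[0,0,0],[0,0,0],[0,0,0],[0,0,0],[0,0,0]],"twist":[0.145,0.145,0.145,0.145,0.145],"hand":[1,1,1,1,1]}'
python3 -m inch '{"dp":[[0,0,0],[0,0,0],[0,0,0],[0,0,0],[0,0,0]],"twist":[0.145,0.145,0.145,0.145,0.145],"hand":[1,1,1,1,1]}'
python3 -m inch '{"dp":[[0,0,0],[0,0,0],[0,0,0],[0,0,0],[0,0,0]],"twist":[0.145,0.145,0.145,0.145,0.145],"hand":[1,1,1,1,1]}'
python3 -m inch '{"dp":[[0,0,0],[0,0,0],[0,0,0]],"twist":[0.145,0.145,0],"hand":[1,1,1]}'
python3 go.py 535 33.5 90 100.4
```

```text
[404.9 242.9  97.4]
near foot corner [395.9 270.4  60.6]
far foot corner [394.5 215.4  61.2]
time: 14.3
position: [402.9, 241.9, 115.1]
ee_rot: [1.592, -2.707, -0.0]
wrist_force: [0.2, -0.5, -1.3]
finger_gap: 0.652
time: 14.8
position: [402.9, 241.9, 115.0]
ee_rot: [0.529, -3.096, 0.0]
wrist_force: [-0.3, -0.1, -1.8]
finger_gap: 0.646
time: 15.3
position: [402.9, 241.9, 115.0]
ee_rot: [-0.603, -3.082, 0.001]
wrist_force: [-0.3, -1.1, -1.6]
finger_gap: 0.652
time: 15.8
position: [402.9, 241.9, 115.0]
ee_rot: [-1.657, -2.668, 0.001]
wrist_force: [0.5, -0.2, -0.5]
finger_gap: 0.649
time: 16.1
position: [402.9, 241.9, 115.0]
ee_rot: [-2.018, -2.407, 0.001]
wrist_force: [0.2, -0.3, -2.0]
finger_gap: 0.653
now 16.1 [402.85 241.89 115.04] jawyaw 100.04222657315238 tz [-0. -0. -1.] F [ 0.17 -0.33 -1.98] gap 0.653 q6 0.2277653571247869
world yaw change 0.35777342684762914 twist (tool z down => -) -0.006244324274634206 rows 0.041649991484008046
tool dp now [-228.24   93.8    25.  ]
tool dp after twist [-228.82   92.38   25.  ]
```

```bash
python3 -m inch '{"dp":[[-38,15.4,0],[-38,15.4,0],[-38,15.4,0],[-38,15.4,0],[-38,15.4,0]],"twist":[-0.006,0,0,0,0],"hand":[1,1,1,1,1]}'
python3 -m inch '{"dp":[[-28,10,0],[-11,5.4,15],[0,0,20],[0,0,0],[0,0,0]],"twist":[0,0,0,0,0],"hand":[1,1,1,1,1]}'
python3 go.py 535 32.6 70 100.4
python3 - <<'E'
from seg import *
for n in("top","side"):
    p,d=env.snapshot(n); np.save(f"pics/{n}9.npy",d); cv2.imwrite(f"pics/{n}9full.png",p)
    c=np.int32(proj(n,[[530,32,30]])[0]); a,b=c-[45,40]; print(n,a,b); q=p[b:b+75,a:a+90]; cv2.imwrite(f"pics/{n}9.png",cv2.resize(q,None,fx=7,fy=7,interpolation=cv2.INTER_CUBIC))
E
```

```text
time: 16.6
position: [513.5, 67.5, 115.3]
ee_rot: [-2.007, -2.417, -0.0]
wrist_force: [1.9, 1.2, -1.7]
finger_gap: 0.651
time: 17.1
position: [533.3, 34.0, 79.4]
ee_rot: [-2.007, -2.413, 0.003]
wrist_force: [0.5, -0.4, -1.2]
finger_gap: 0.652
now 17.1 [533.3   34.03  79.37] jawyaw 100.49375762843819 tz [-0.  0. -1.] F [ 0.52 -0.43 -1.2 ] gap 0.652 q6 -0.24060734928198715
world yaw change -0.09375762843818336 twist (tool z down => -) 0.0016363793151077685 rows 0.010914741378135431
tool dp now [-1.72  1.44  9.37]
tool dp after twist [-1.72  1.45  9.37]
top 226 146
side 211 152
```

View pics/side9.png

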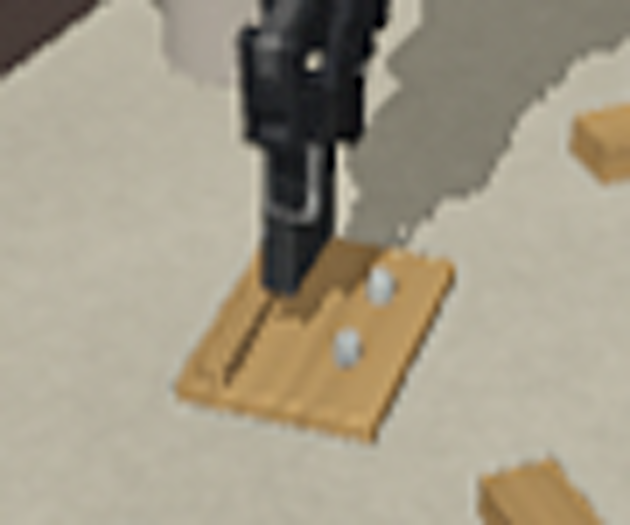

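View pics/top9.png

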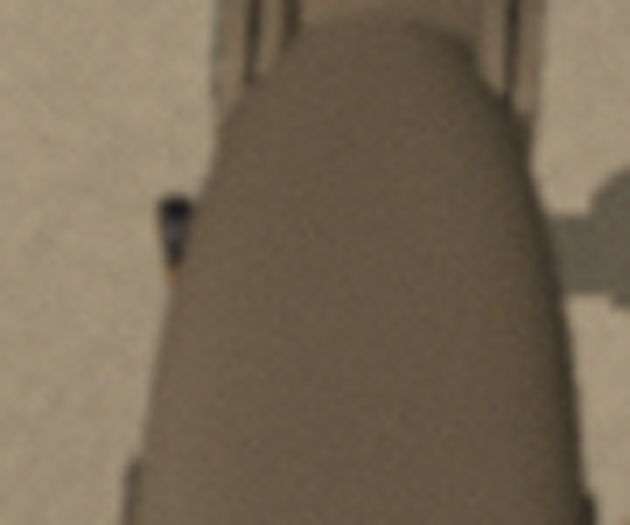

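```bash
cat > corner.py <<'E'
from seg import *
psi=np.radians(10.4); mid=np.array([511.6,29.3]); ux=np.array([np.cos(psi),np.sin(psi)]); uy=np.array([-np.sin(psi),np.cos(psi)])
def c(uv,z):
    P=onplane("side",[uv],z)[0]; d=P[:2]-mid; return np.array([d@ux-20,d@uy])
E
python3 - <<'E'
from corner import *
px=lambda q:(211+q[0]/7-.43,152+q[1]/7-.43)
for z in (40,43,46):
    print(z,[(n,c(px(q),z)) for n,q in (("nearfront",(294,293)),("nearback",(264,286)),("farfront",(331,238)))])
p=cv2.imread("pics/side9full.png")[175:200,240:265]; cv2.imwrite("pics/s9c.png",cv2.resize(p,None,fx=24,fy=24,interpolation=cv2.INTER_CUBIC))
E
```

```text
40 [('nearfront', array([ 5. , 22.9])), ('nearback', array([18.9, 22.6])), ('farfront', array([  3.6, -23.1]))]
43 [('nearfront', array([ 3.6, 26.9])), ('nearback', array([17.4, 26.6])), ('farfront', array([  2.2, -18.9]))]
46 [('nearfront', array([ 2.3, 31. ])), ('nearback', array([16. , 30.6])), ('farfront', array([  0.9, -14.6]))]
```

View pics/s9c.png

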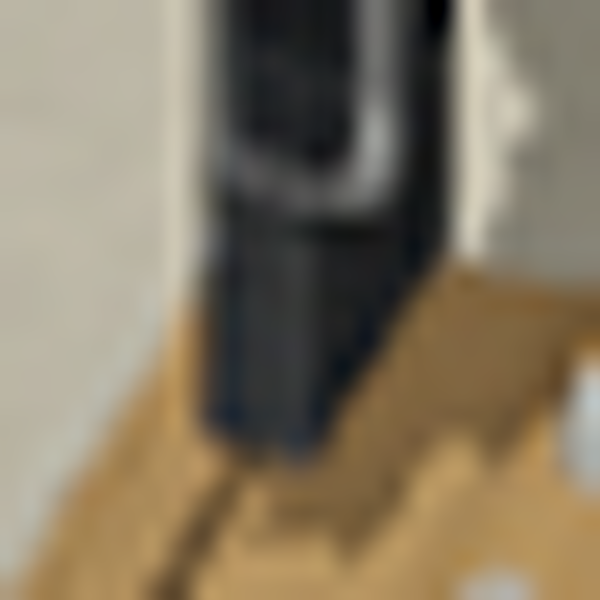

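The side view shows the tile's foot hovering over the strip, just in front of the fence (crop (205–310,435–460)). Its middle is at base x ≈ 9–10 and y ≈ +1.5. I'll lower it part way and measure again close to the deck.

```bash
python3 -m inch '{"dp":[[-1.5,0,10],[0,0,10],[0,0,5],[0,0,0]],"twist":[0,0,0,0],"hand":[1,1,1,1]}'
python3 go.py 535 32.6 48.5 100.4
python3 - <<'E'
from seg import *
p,d=env.snapshot("side"); np.save("pics/side10.npy",d); cv2.imwrite("pics/side10full.png",p)
cv2.imwrite("pics/s10.png",cv2.resize(p[165:215,232:282],None,fx=12,fy=12,interpolation=cv2.INTER_CUBIC))
E
```

```text
time: 17.6
position: [534.2, 32.0, 54.4]
ee_rot: [-2.01, -2.412, 0.002]
wrist_force: [-1.2, -0.6, -0.5]
finger_gap: 0.654
now 17.6 [534.18  31.98  54.44] jawyaw 100.39319956708724 tz [-0.  0. -1.] F [-1.17 -0.57 -0.46] gap 0.654 q6 -0.24240724792003182
world yaw change 0.006800432912768883 twist (tool z down => -) -0.00011868994488880534 rows 0.0007916685579474835
tool dp now [0.46 0.94 5.94]
tool dp after twist [0.46 0.94 5.94]
```

View pics/s10.png

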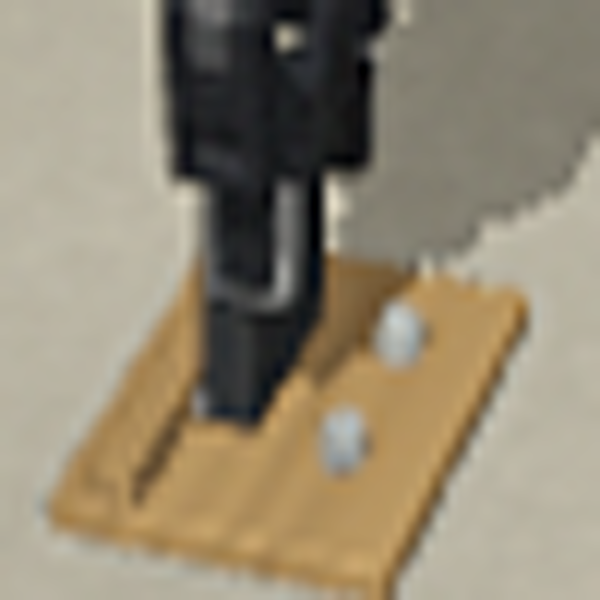

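Run:
```python
from corner import *
px=lambda q:(232+q[0]/12-.46,165+q[1]/12-.46)
for z in (14,16,18,20):
    print(z,[(n,c(px(q),z)) for n,q in (("nearfront",(256,429)),("nearback",(204,410)),("farfront",(320,310)))])
```

```text
14 [('nearfront', array([ 3.7, 22. ])), ('nearback', array([18.9, 19. ])), ('farfront', array([  5.4, -34.5]))]
16 [('nearfront', array([ 2.9, 24.6])), ('nearback', array([18. , 21.6])), ('farfront', array([  4.6, -31.7]))]
18 [('nearfront', array([ 2. , 27.2])), ('nearback', array([17.1, 24.2])), ('farfront', array([  3.7, -28.9]))]
20 [('nearfront', array([ 1.2, 29.8])), ('nearback', array([16.2, 26.8])), ('farfront', array([  2.8, -26.2]))]
```

The foot middle is at base x ≈ 9.8 and y ≈ −0.8 (target 9.5, 0), which is good. I'll lower it gently.

```bash
python3 -m inch '{"dp":[[0.5,0,2],[0,0,1.5],[0,0,0]],"twist":[0,0,0],"hand":[1,1,1]}'
python3 -m inch '{"dp":[[0,0,1],[0,0,1],[0,0,0]],"twist":[0,0,0],"hand":[1,1,1]}'
```

```text
time: 17.95
position: [535.8, 32.4, 53.8]
ee_rot: [2.011, 2.413, 0.001]
wrist_force: [-2.9, -0.1, 6.8]
finger_gap: 0.65
time: 18.25
position: [536.1, 32.4, 53.7]
ee_rot: [2.01, 2.413, 0.002]
wrist_force: [-7.5, 0.8, 18.8]
finger_gap: 0.649
```

Contact came earlier than predicted (Fz about 19 N at z = 53.7). I'll ease off and look before going on.

```bash
python3 -m inch '{"dp":[[0,0,-2.5],[0,0,0]],"twist":[0,0],"hand":[1,1]}'
python3 - <<'E'
from seg import *
p,d=env.snapshot("side"); np.save("pics/side11.npy",d); cv2.imwrite("pics/side11full.png",p)
cv2.imwrite("pics/s11.png",cv2.resize(p[165:215,232:282],None,fx=12,fy=12,interpolation=cv2.INTER_CUBIC))
E
```

```text
time: 18.45
position: [536.2, 32.3, 53.7]
ee_rot: [2.01, 2.412, 0.002]
wrist_force: [-0.1, 0.4, 9.0]
finger_gap: 0.652
```

View pics/s11.png

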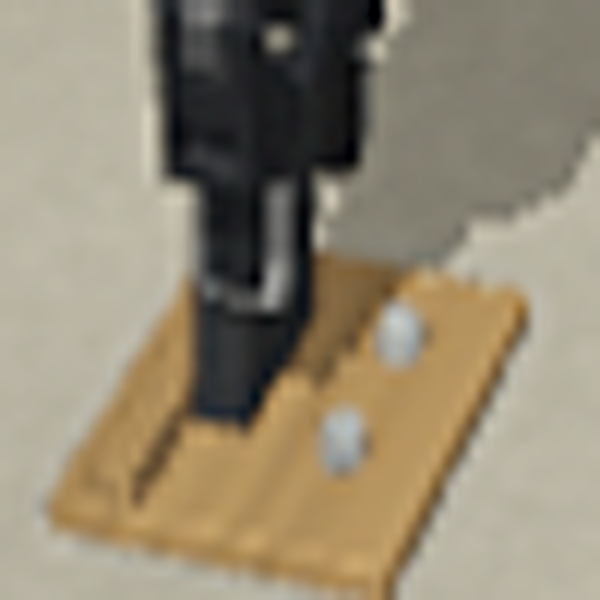

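Run:
```python
from corner import *
px=lambda q:(232+q[0]/12-.46,165+q[1]/12-.46)
for z in (12,15,18):
    print(z,[(n,c(px(q),z)) for n,q in (("nearfront",(245,431)),("nearback",(190,414)),("farfront",(306,330)))])
print("fence line at 12",c(px((137,500)),12),c(px((180,430)),12))
print("fence top front edge z24",c(px((130,478)),24),c(px((175,395)),24))
p=cv2.imread("pics/side11full.png")[188:213,236:266]; cv2.imwrite("pics/s11c.png",cv2.resize(p,None,fx=24,fy=24,interpolation=cv2.INTER_LANCZOS4))
```

```text
12 [('nearfront', array([ 7. , 21.2])), ('nearback', array([22.6, 19.3])), ('farfront', array([  6.8, -27.1]))]
15 [('nearfront', array([ 5.7, 25.1])), ('nearback', array([21.3, 23.2])), ('farfront', array([  5.5, -23. ]))]
18 [('nearfront', array([ 4.4, 29. ])), ('nearback', array([19.9, 27.1])), ('farfront', array([  4.2, -18.9]))]
fence line at 12 [22.6 58.4] [22.6 26.7]
fence top front edge z24 [21.9 65.4] [23.5 28.5]
```

View pics/s11c.png

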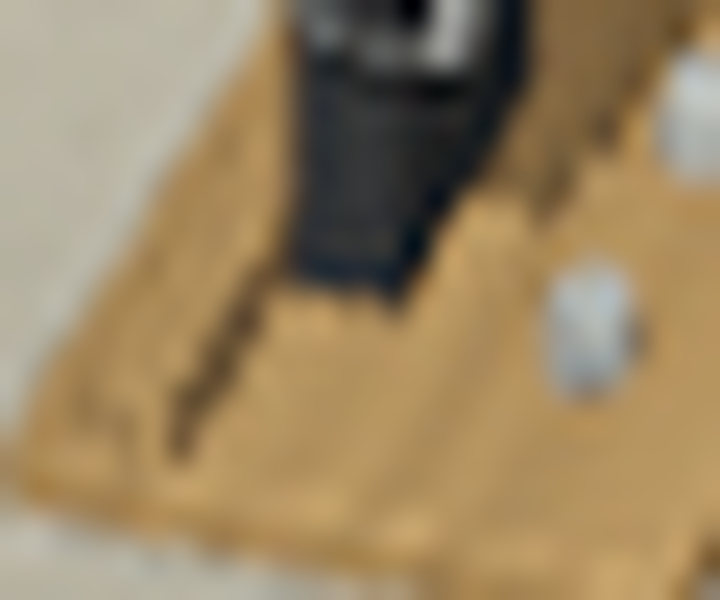

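Run:
```python
from corner import *
p=cv2.imread("pics/side11full.png"); d=np.load("pics/side11.npy"); g=p.max(2)
m=np.zeros(d.shape,bool); m[190:203,246:260]=True; m&=g<75
P,uv=cloud("side",d,m); D=P[:,:2]-mid; bx=D@ux-20; by=D@uy
for v in range(190,203):
    s=uv[:,1]==v
    if s.any(): print(v,[(int(u),round(a),round(b),round(z)) for u,a,b,z in zip(uv[s,0],bx[s],by[s],P[s,2])])
for nm,(a,b,c_,e) in dict(deckfront=(255,203,262,208),deckrear=(245,203,252,207)).items():
    q=np.zeros(d.shape,bool); q[b:e,a:c_]=True; Q,_=cloud("side",d,q); print(nm,Q[:,2].mean(),Q[:,2].std())
```

```text
190 [(249, 15, 26, 52), (250, 13, 25, 52), (256, 4, -8, 33), (257, 5, -19, 26)]
191 [(249, 15, 27, 49), (250, 11, 29, 51), (251, 10, 25, 49), (252, 5, 28, 52), (253, 5, 18, 46), (254, 5, 10, 40), (255, 5, 1, 35), (256, 4, -8, 29), (257, 5, -21, 21)]
192 [(249, 15, 26, 45), (250, 12, 26, 45), (251, 9, 27, 47), (252, 6, 26, 47), (253, 5, 19, 43), (254, 5, 9, 36), (255, 5, 0, 31), (256, 6, -14, 21)]
193 [(249, 15, 28, 43), (250, 12, 28, 43), (251, 7, 31, 46), (252, 6, 25, 43), (253, 5, 17, 38), (254, 4, 12, 34), (255, 5, 0, 27), (256, 5, -11, 19)]
194 [(249, 15, 28, 39), (250, 11, 28, 40), (251, 8, 27, 40), (252, 6, 24, 38), (253, 5, 18, 34), (254, 6, 6, 27), (255, 6, -3, 21), (256, 4, -9, 17)]
195 [(249, 15, 27, 34), (250, 12, 27, 35), (251, 8, 28, 37), (252, 6, 26, 36), (253, 5, 20, 32), (254, 5, 10, 25), (255, 5, -2, 18)]
196 [(248, 18, 27, 30), (249, 15, 27, 31), (250, 11, 28, 32), (251, 8, 27, 32), (252, 5, 27, 33), (253, 5, 19, 28), (254, 5, 8, 20)]
197 [(249, 16, 25, 25), (250, 12, 26, 27), (251, 7, 30, 31), (252, 5, 29, 31), (253, 5, 17, 23)]
198 [(248, 17, 30, 24), (249, 15, 27, 23), (250, 11, 27, 24), (251, 8, 27, 25), (252, 5, 26, 25), (253, 6, 14, 17)]
199 [(248, 19, 24, 17), (249, 15, 27, 19), (250, 11, 28, 21), (251, 9, 26, 20), (252, 6, 25, 20)]
200 [(252, 5, 26, 17)]
deckfront 13.709137612264149 2.314075367445155
deckrear 13.287141318621066 1.0530471722986274
```

The depth map shows the tile upright (front face at base x ≈ 5 all the way down, near side at y ≈ 27.5). It is standing on the deck, about 3 mm too close to the fence. I'll lift slightly, shift it −3.2 mm in base x and set it down again.

```bash
python3 -m inch '{"dp":[[0,0,-4],[0,-3.2,0],[0,0,0]],"twist":[0,0,0],"hand":[1,1,1]}'
python3 -m inch '{"dp":[[0,0,1],[0,0,0]],"twist":[0,0],"hand":[1,1]}'
python3 - <<'E'
from corner import *
p,d=env.snapshot("side"); np.save("pics/side12.npy",d); cv2.imwrite("pics/side12full.png",p); g=p.max(2); print(env.observe()["position"],env.observe()["wrist_force"])
m=np.zeros(d.shape,bool); m[188:204,246:264]=True; m&=g<75
P,uv=cloud("side",d,m); D=P[:,:2]-mid; bx=D@ux-20; by=D@uy
for v in range(190,204):
    s=uv[:,1]==v
    if s.any(): print(v,[(int(u),round(a),round(b),round(z)) for u,a,b,z in zip(uv[s,0],bx[s],by[s],P[s,2])])
E
```

```text
time: 18.8
position: [531.1, 31.7, 56.1]
ee_rot: [-2.011, -2.412, 0.002]
wrist_force: [-0.0, -0.6, -2.0]
finger_gap: 0.649
time: 19.0
position: [531.6, 31.7, 55.2]
ee_rot: [-2.011, -2.413, 0.001]
wrist_force: [-0.7, -0.4, -1.0]
finger_gap: 0.649
[531.8  31.8  55.3] [ 0.3 -0.3 -1.7]
190 [(250, 13, 25, 52), (251, 9, 25, 53), (252, 5, 30, 57), (257, 0, -4, 36), (258, 1, -17, 28), (259, 0, -25, 23)]
191 [(250, 11, 31, 53), (251, 8, 28, 52), (252, 6, 26, 51), (253, 4, 24, 50), (254, 0, 24, 51), (255, 1, 13, 43), (256, 1, 3, 37), (257, 0, -5, 32), (258, 0, -15, 26)]
192 [(250, 12, 27, 47), (251, 9, 27, 47), (252, 5, 28, 49), (253, 2, 28, 49), (254, 0, 24, 47), (255, 0, 15, 42), (256, 2, -1, 30), (257, 0, -4, 29), (258, 0, -16, 21)]
193 [(250, 12, 28, 43), (251, 9, 27, 43), (252, 5, 28, 45), (253, 2, 27, 45), (254, 0, 23, 43), (255, 0, 15, 38), (256, 1, 1, 28), (257, 1, -8, 23), (258, 0, -15, 18)]
194 [(250, 11, 28, 40), (251, 8, 29, 41), (252, 6, 25, 39), (253, 1, 31, 44), (254, 0, 24, 40), (255, 0, 13, 33), (256, 0, 5, 27), (257, 0, -7, 19)]
195 [(250, 12, 27, 36), (251, 7, 32, 39), (252, 6, 24, 35), (253, 2, 28, 38), (254, 0, 23, 35), (255, 1, 11, 28), (256, 0, 4, 23)]
196 [(249, 14, 29, 32), (250, 11, 29, 33), (251, 8, 28, 33), (252, 6, 25, 32), (253, 2, 28, 35), (254, 1, 22, 31), (255, 1, 12, 24), (256, 1, 0, 16)]
197 [(250, 12, 27, 27), (251, 9, 24, 27), (252, 4, 30, 31), (253, 2, 27, 30), (254, 0, 22, 27), (255, 1, 9, 18)]
198 [(250, 12, 27, 24), (251, 9, 26, 24), (252, 5, 26, 25), (253, 2, 28, 27), (254, 0, 23, 24), (255, 0, 13, 17)]
199 [(250, 11, 28, 21), (251, 8, 27, 21), (252, 5, 28, 22), (253, 2, 27, 23), (254, -1, 24, 22)]
200 [(253, 2, 26, 18)]
```

```bash
python3 -m inch '{"dp":[[0,1.4,0.5],[0,0,0.5],[0,0,0]],"twist":[0,0,0],"hand":[1,1,1]}'
python3 -m inch '{"dp":[[0,0,0.7],[0,0,0]],"twist":[0,0],"hand":[1,1]}'
python3 -m inch '{"dp":[[0,0,0.7],[0,0,0]],"twist":[0,0],"hand":[1,1]}'
```

```text
time: 19.35
position: [533.6, 32.0, 54.6]
ee_rot: [-2.011, -2.413, 0.0]
wrist_force: [-0.8, -0.4, -1.6]
finger_gap: 0.649
time: 19.55
position: [533.4, 32.0, 53.9]
ee_rot: [-2.011, -2.413, 0.0]
wrist_force: [-0.7, -0.2, -1.8]
finger_gap: 0.654
time: 19.75
position: [533.5, 32.0, 53.8]
ee_rot: [2.011, 2.413, 0.0]
wrist_force: [-1.3, -0.5, 1.9]
finger_gap: 0.65
```

Touchdown was gentle, at about 3.6 N on the foot. I'll release with a partial opening.

```bash
python3 -m inch '{"dp":[[0,0,0],[0,0,0],[0,0,0],[0,0,0]],"twist":[0,0,0,0],"hand":[-0.4,-0.5,-0.55,-0.6]}'
python3 - <<'E'
from seg import *
p,d=env.snapshot("side"); np.save("pics/side13.npy",d); cv2.imwrite("pics/side13full.png",p)
cv2.imwrite("pics/s13.png",cv2.resize(p[150:215,222:282],None,fx=9,fy=9,interpolation=cv2.INTER_CUBIC))
E
```

```text
time: 20.15
position: [533.6, 32.0, 53.3]
ee_rot: [2.011, 2.413, 0.0]
wrist_force: [-0.1, 0.0, -0.8]
finger_gap: 0.797
```

View pics/s13.png

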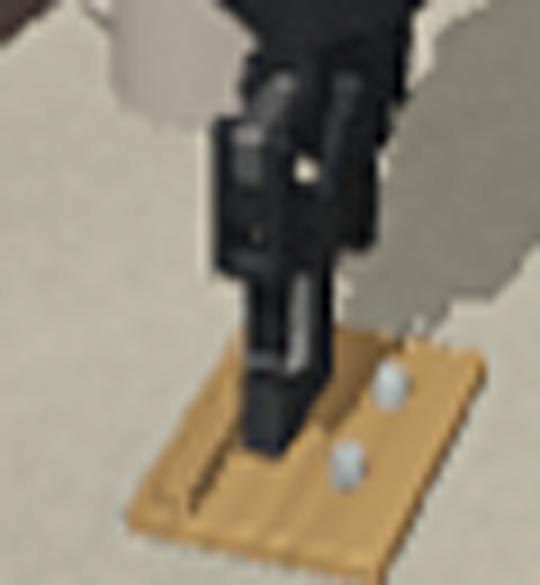

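The tile is standing free (crop (290,380)). I'll rise straight up, then take a fresh look at it and at the bar.

```bash
python3 -m inch '{"dp":[[0,0,-5],[0,0,-10],[0,0,-25],[0,0,-40],[0,0,-40]],"twist":[0,0,0,0,0],"hand":[-0.6,-0.6,-0.6,-0.6,-0.6]}'
python3 - <<'E'
from corner import *
for n in("top","side"):
    p,d=env.snapshot(n); np.save(f"pics/{n}14.npy",d); cv2.imwrite(f"pics/{n}14full.png",p)
    if n=="side":
        cv2.imwrite("pics/s14.png",cv2.resize(p[150:215,222:282],None,fx=9,fy=9,interpolation=cv2.INTER_CUBIC))
        m=np.zeros(d.shape,bool); m[160:204,244:270]=True; m&=p.max(2)<75
        P,uv=cloud("side",d,m); D=P[:,:2]-mid; bx=D@ux-20; by=D@uy
        ok=(P[:,2]<86)&(P[:,2]>15); f=ok&(by<22)&(by>-25); q=np.c_[bx,by,P[:,2]][f]; A=np.c_[q[:,1:],np.ones(len(q))]; k=np.linalg.lstsq(A,q[:,0],rcond=None)[0]; r=q[:,0]-A@k; g=abs(r)<3; k=np.linalg.lstsq(A[g],q[g,0],rcond=None)[0]
        print("front face: x at z=12,y=0:",k[2]+12*k[1],"yaw deg",np.degrees(k[0]),"lean deg",np.degrees(k[1]),len(q)); print("ztop",np.percentile(P[P[:,2]<95][:,2],[50,98]),"y range",np.percentile(by[ok],[2,98]))
    else:
        bx_=(326,193,367,228); P,uv=cloud(n,d,np.ones(d.shape,bool)); s=(uv[:,0]>=bx_[0])&(uv[:,0]<bx_[2])&(uv[:,1]>=bx_[1])&(uv[:,1]<bx_[3])
        hsv=cv2.cvtColor(p,cv2.COLOR_BGR2HSV)
        for lo,hi in((50,64),(16,28)):
            q=P[s&(P[:,2]>lo)&(P[:,2]<hi)&(hsv[uv[:,1],uv[:,0],1]>100)]; print(lo,len(q),q.mean(0),cv2.minAreaRect(np.float32(q[:,:2])))
        cv2.imwrite("pics/t14.png",cv2.resize(p[190:232,322:384],None,fx=11,fy=11,interpolation=cv2.INTER_CUBIC))
E
```

```text
time: 20.7
position: [533.0, 32.0, 174.9]
ee_rot: [-2.011, -2.413, 0.001]
wrist_force: [0.2, 0.3, -0.1]
finger_gap: 0.8
50 62 [ 462.2 -192.    57.2] ((462.6776123046875, -192.4019775390625), (25.959760665893555, 20.162036895751953), 52.98048782348633)
16 241 [ 460.6 -191.    22.9] ((462.386474609375, -192.51077270507812), (84.4278335571289, 35.410099029541016), 52.07600021362305)
front face: x at z=12,y=0: 2.188484983933163 yaw deg -0.6478342380559865 lean deg 0.1127393403411152 91
ztop [61.4 90.1] y range [-21.7  29.8]
```

View pics/s14.png

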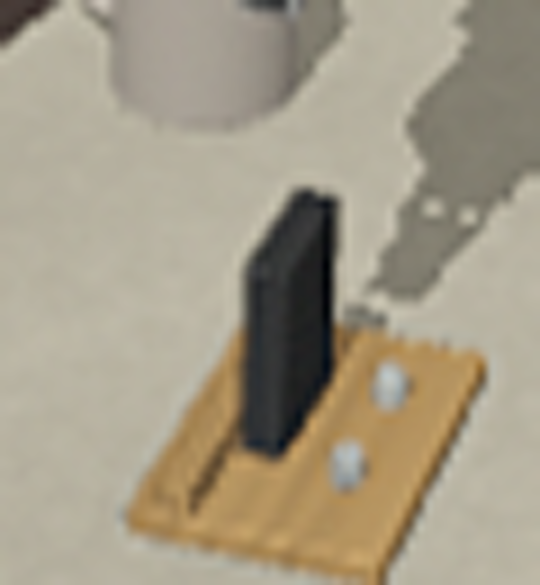

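View pics/t14.png

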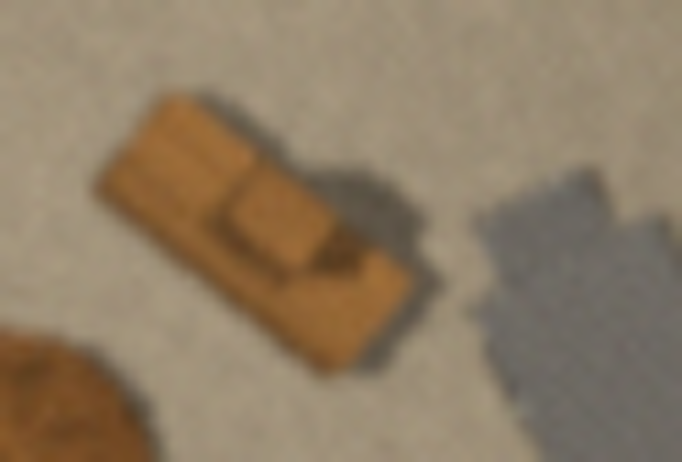

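The tile stands upright: lean 0.1°, yaw error about 0.6°, front face at base x ≈ 2 and y centred. The top crop confirms the bar with its grip (crop (285,215)) at (462.5, −192.4), with its long axis at 52.5°. The trowel is clear to the right. On to the bar.

```bash
python3 -m inch '{"dp":[[0,0,0],[0,0,0],[0,0,0],[0,0,0],[0,0,0]],"twist":[0.14,0.14,0.14,0.14,0.14],"hand":[-0.2,-0.2,-0.2,-0.2,-0.2]}'
python3 -m inch '{"dp":[[0,0,0],[0,0,0]],"twist":[0.136,0],"hand":[-0.2,-0.2]}'
python3 go.py 462.5 -192.4 90 52.5
```

```text
time: 21.3
position: [533.4, 32.0, 173.6]
ee_rot: [2.721, 1.569, 0.0]
wrist_force: [0.4, -0.1, 0.7]
finger_gap: 0.599
time: 21.5
position: [533.4, 32.0, 173.6]
ee_rot: [2.818, 1.389, 0.0]
wrist_force: [0.5, -0.0, 0.5]
finger_gap: 0.603
now 21.5 [533.44  32.   173.57] jawyaw 52.49328605696943 tz [ 0. -0. -1.] F [ 0.47 -0.01  0.51] gap 0.603 q6 0.593556715880904
world yaw change 0.00671394303057582 twist (tool z down => -) -0.00011718041167487438 rows 0.0007815998871450314
tool dp now [-221.22   80.34   83.56]
tool dp after twist [-221.23   80.31   83.56]
```

```bash
python3 -m inch '{"dp":[[-37,13.4,0],[-37,13.4,0],[-37,13.4,0],[-37,13.4,0],[-37,13.4,0]],"twist":[0,0,0,0,0],"hand":[-0.2,-0.2,-0.2,-0.2,-0.2]}'
python3 -m inch '{"dp":[[-26,9.4,10],[-10,4,30],[0,0,40],[0,0,0],[0,0,0]],"twist":[0,0,0,0,0],"hand":[-0.2,-0.2,-0.2,-0.2,-0.2]}'
python3 go.py 462.5 -192.4 26 52.5
```

```text
time: 22.0
position: [473.4, -156.8, 173.6]
ee_rot: [2.815, 1.394, 0.001]
wrist_force: [-0.3, -0.5, -0.6]
finger_gap: 0.599
time: 22.5
position: [461.9, -191.7, 93.2]
ee_rot: [-2.815, -1.391, 0.002]
wrist_force: [1.2, 0.3, 0.4]
finger_gap: 0.602
now 22.5 [ 461.95 -191.73   93.19] jawyaw 52.58017508934298 tz [-0.  0. -1.] F [1.23 0.25 0.43] gap 0.602 q6 0.13030404451665553
world yaw change -0.0801750893429869 twist (tool z down => -) 0.0013993192871157385 rows 0.009333537758205692
tool dp now [-0.18  1.   67.19]
tool dp after twist [-0.18  1.   67.19]
```

```bash
python3 -m inch '{"dp":[[0,0.8,25],[0,0,20],[0,0,12],[0,0,7],[0,0,0]],"twist":[0,0,0,0,0],"hand":[-0.2,-0.2,-0.2,-0.2,-0.2]}'
python3 - <<'E'
from seg import *
print(env.observe()["position"])
p,d=env.snapshot("side"); cv2.imwrite("pics/s15.png",cv2.resize(p[125:190,275:335],None,fx=9,fy=9,interpolation=cv2.INTER_CUBIC))
E
```

```text
time: 23.0
position: [463.6, -192.7, 29.6]
ee_rot: [2.817, 1.39, 0.0]
wrist_force: [0.1, -0.0, 0.6]
finger_gap: 0.601
[ 463.6 -192.7   29.6]
```

View pics/s15.png

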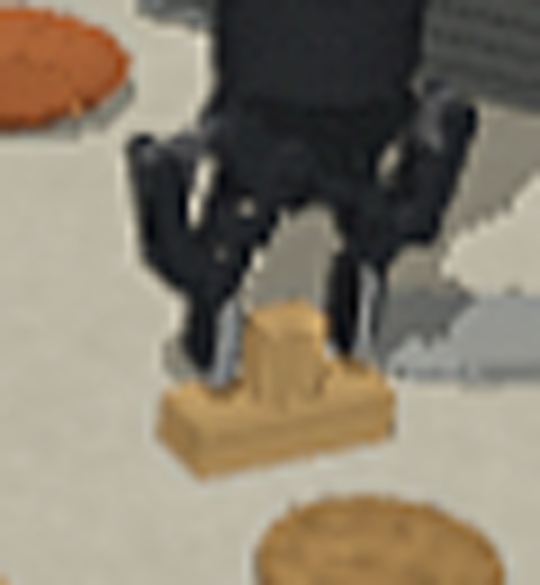

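The fingers straddle the grip at crop (230–360,340), above the foot. Now I'll close.

```bash
python3 -m inch '{"dp":[[0,0,0],[0,0,0],[0,0,0],[0,0,0]],"twist":[0,0,0,0],"hand":[1,1,1,1]}' 70
python3 go.py 462.5 -192.4 26 52.5
python3 -m inch '{"dp":[[0,0,-3],[0,0,-17],[0,0,-30],[0,0,-30],[0,0,0]],"twist":[0,0,0,0,0],"hand":[1,1,1,1,1]}' 
python3 go.py 510.5 28 75 100.4
python3 - <<'E'
from seg import *
p,d=env.snapshot("side"); cv2.imwrite("pics/s16.png",cv2.resize(p[100:190,265:345],None,fx=6,fy=6,interpolation=cv2.INTER_CUBIC))
E
```

```text
time: 23.45
position: [464.6, -193.4, 30.6]
ee_rot: [2.816, 1.388, 0.003]
wrist_force: [-0.6, 1.1, 5.8]
finger_gap: 0.286
now 23.45 [ 464.57 -193.41   30.6 ] jawyaw 52.48397851036564 tz [ 0. -0. -1.] F [-0.58  1.06  5.82] gap 0.286 q6 0.13168553310881845
world yaw change 0.01602148963436889 twist (tool z down => -) -0.0002796277451938796 rows 0.0018651326698916055
tool dp now [-0.47 -2.27  4.59]
tool dp after twist [-0.46 -2.27  4.59]
time: 23.95
position: [466.0, -194.3, 113.1]
ee_rot: [2.812, 1.386, 0.006]
wrist_force: [0.3, 0.3, -1.7]
finger_gap: 0.288
now 23.95 [ 466.04 -194.32  113.13] jawyaw 52.48478513572845 tz [ 0.01 -0.   -1.  ] F [ 0.3   0.34 -1.69] gap 0.288 q6 0.13167302511024376
world yaw change 47.91521486427155 twist (tool z down => -) -0.8362782611820664 rows 5.57802268501415
tool dp now [ 203.38 -100.4    37.58]
tool dp after twist [210.6   83.58  38.94]
```

View pics/s16.png

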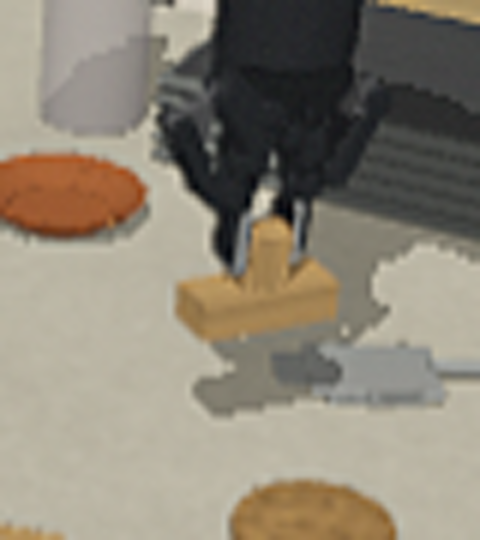

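The bar is held level. I'll turn it to the base's yaw and approach from in front of the studs.

```bash
python3 -m inch '{"dp":[[0,0,0],[0,0,0],[0,0,0],[0,0,0],[0,0,0]],"twist":[-0.14,-0.14,-0.14,-0.14,-0.14],"hand":[1,1,1,1,1]}'
python3 -m inch '{"dp":[[0,0,0],[0,0,0]],"twist":[-0.136,0],"hand":[1,1]}'
python3 go.py 491.4 24.8 75 100.4
```

```text
time: 24.5
position: [461.6, -191.8, 107.3]
ee_rot: [-2.161, -2.274, 0.002]
wrist_force: [0.2, -0.0, -1.4]
finger_gap: 0.293
time: 24.7
position: [461.8, -191.9, 107.5]
ee_rot: [-2.009, -2.41, 0.001]
wrist_force: [-0.8, 0.1, -0.9]
finger_gap: 0.287
now 24.7 [ 461.82 -191.92  107.5 ] jawyaw 100.36746605620063 tz [-0.  0. -1.] F [-0.84  0.07 -0.85] gap 0.287 q6 -0.7041068132352297
world yaw change 0.03253394379937902 twist (tool z down => -) -0.0005678244379579573 rows 0.003787420698414321
tool dp now [207.78  68.19  32.8 ]
tool dp after twist [207.74  68.31  32.8 ]
```

```bash
python3 -m inch '{"dp":[[38,12.5,0],[38,12.5,0],[38,12.5,0],[38,12.5,0],[32,10,0]],"twist":[0,0,0,0,0],"hand":[1,1,1,1,1]}'
python3 -m inch '{"dp":[[16,5,0],[7.7,3,12],[0,0,20],[0,0,0],[0,0,0]],"twist":[0,0,0,0,0],"hand":[1,1,1,1,1]}'
cat > look.py <<'E'
from corner import *
import sys
tag=sys.argv[1]
o=env.observe(); d=o["position"][:2]-np.array([511.1,28.4]); print("tcp",o["position"],"base xy",d@ux-20,d@uy,"F",o["wrist_force"])
p,dd=env.snapshot("side"); np.save(f"pics/{tag}.npy",dd); cv2.imwrite(f"pics/{tag}full.png",p)
cv2.imwrite(f"pics/{tag}.png",cv2.resize(p[150:225,222:302],None,fx=9,fy=8,interpolation=cv2.INTER_CUBIC))
E
python3 look.py s17
```

```text
time: 25.2
position: [488.2, 1.1, 108.2]
ee_rot: [-2.014, -2.409, 0.001]
wrist_force: [0.0, 0.2, -1.5]
finger_gap: 0.29
time: 25.7
position: [491.4, 23.4, 76.0]
ee_rot: [-2.012, -2.41, 0.003]
wrist_force: [-0.3, -0.7, -0.7]
finger_gap: 0.288
tcp [491.4  23.4  76. ] base xy -40.305880237276014 -1.3476492147499957 F [-0.3 -0.7 -0.7]
```

View pics/s17.png

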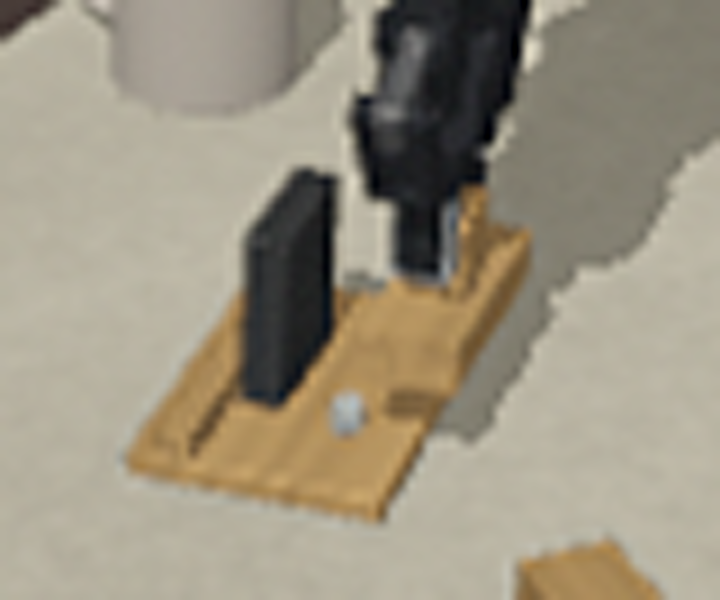

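```bash
cat > barm.py <<'E'
from corner import *
import sys
def meas(tag,zb):
    p=cv2.imread(f"pics/{tag}full.png"); d=np.load(f"pics/{tag}.npy"); hsv=cv2.cvtColor(p,cv2.COLOR_BGR2HSV)
    m=np.zeros(d.shape,bool); m[150:225,222:302]=True; m&=(hsv[...,1]>70)&(hsv[...,2]>60)
    P,uv=cloud("side",d,m); D=P[:,:2]-mid; B=np.c_[D@ux-20,D@uy,P[:,2]]
    t=B[abs(B[:,2]-(zb+23.3))<2.5]; 
    print("top pts",len(t)); r=cv2.minAreaRect(np.float32(t[:,:2])); print(r)
    print("x pct",np.percentile(t[:,0],[3,50,97]),"y pct",np.percentile(t[:,1],[2,50,98]))
    # near end face (y const) points: between zb+3..zb+19, max y
    e=B[(B[:,2]>zb+4)&(B[:,2]<zb+19)&(B[:,0]<-8)]
    print("body pts",len(e)); print("near-end y",np.percentile(e[:,1],[50,80,90,97]),"front x",np.percentile(e[:,0],[3,10,20,50]))
    g=B[(B[:,2]>zb+54)&(B[:,2]<zb+60)&(B[:,0]<-5)]; print("grip top",len(g),g.mean(0) if len(g) else 0)
    return B
if __name__=="__main__": meas(sys.argv[1],float(sys.argv[2]))
E
python3 barm.py s17 45.5
```

```text
top pts 110
((-45.18522644042969, -0.19199752807617188), (85.4619140625, 33.560115814208984), 88.14826202392578)
x pct [-61.5 -51.  -29.1] y pct [-39.6  17.4  40.9]
body pts 70
near-end y [38.8 41.  42.  42.9] front x [-62.4 -61.9 -61.5 -56. ]
grip top 14 [-51.3  -2.5 102.9]
```

Run:
```python
import cv2
p=cv2.imread("pics/side0.png"); cv2.imwrite("pics/b0.png",cv2.resize(p[176:220,230:282],None,fx=15,fy=13,interpolation=cv2.INTER_CUBIC))
```

```text
(no output)
```

View pics/b0.png

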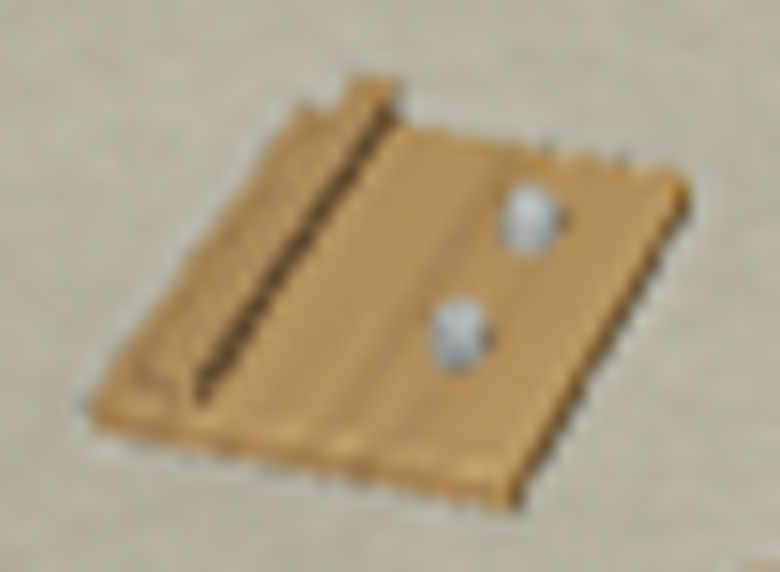

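Run:
```python
from corner import *
px=lambda q:(230+q[0]/15-.47,176+q[1]/13-.46)
for nm,q,z in (("near base",(460,350),12),("near tip",(460,313),25),("far base",(531,236),12),("far tip",(531,198),25),("deck nearfront",(515,486),12),("deck nearback",(95,408),12),("deck farfront",(690,178),12),("fence",(200,398),12)):
    print(nm,c(px(q),z))
```

```text
near base [-20.   22.1]
near tip [-20.6  25.1]
far base [-19.4 -27.3]
far tip [-19.7 -24.7]
deck nearfront [-46.2  67.2]
deck nearback [41.2 69.2]
deck farfront [-43.7 -63.2]
fence [22.9 58.2]
```

```bash
python3 -m inch '{"dp":[[1,12,5],[0,9,4],[0,3,2],[0,0,0],[0,0,0]],"twist":[0,0,0,0,0],"hand":[1,1,1,1,1]}'
python3 look.py s18; python3 barm.py s18 34.5
```

```text
time: 26.25
position: [516.1, 29.1, 66.2]
ee_rot: [-2.011, -2.413, 0.001]
wrist_force: [0.1, 0.3, -0.7]
finger_gap: 0.285
tcp [516.1  29.1  66.2] base xy -14.923625289633778 -0.18311963355527705 F [ 0.1  0.3 -0.7]
top pts 101
((-27.55048370361328, 5.537509918212891), (87.910888671875, 49.47200393676758), 57.578819274902344)
x pct [-36.3 -25.2  -2.6] y pct [-39.7  21.8  42.6]
body pts 69
near-end y [39.5 42.5 43.4 44.2] front x [-37.  -36.5 -36.3 -34.1]
grip top 14 [-26.4  -3.6  91.8]
```

View pics/s18.png

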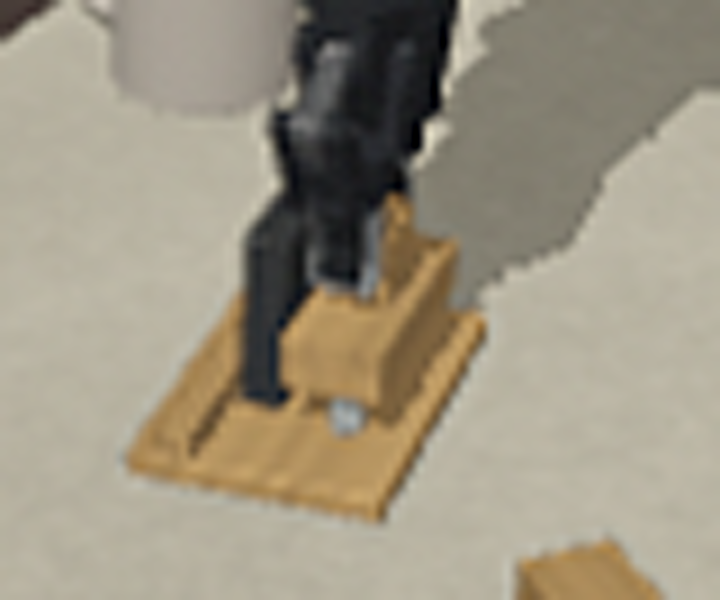

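The bar hovers over the studs with the near stud visible below it (crop (345,415)), and the tile is untouched behind it. I estimate x about 1 mm too far forward, so I'll correct that and lower gently.

```bash
python3 -m inch '{"dp":[[0,-1,3],[0,0,3],[0,0,2],[0,0,0]],"twist":[0,0,0,0],"hand":[1,1,1,1]}'
python3 -m inch '{"dp":[[0,0,1.5],[0,0,1.5],[0,0,0]],"twist":[0,0,0],"hand":[1,1,1]}'
```

```text
time: 26.7
position: [514.7, 29.0, 57.9]
ee_rot: [-2.011, -2.413, 0.001]
wrist_force: [0.3, -0.1, -1.4]
finger_gap: 0.293
time: 27.0
position: [515.1, 29.0, 55.1]
ee_rot: [-2.011, -2.413, 0.0]
wrist_force: [-0.0, 0.1, -1.1]
finger_gap: 0.291
```

```bash
python3 -m inch '{"dp":[[0,0,1.5],[0,0,0]],"twist":[0,0],"hand":[1,1]}'
python3 -m inch '{"dp":[[0,0,1.5],[0,0,0]],"twist":[0,0],"hand":[1,1]}'
```

```text
time: 27.2
position: [515.4, 29.1, 53.9]
ee_rot: [-2.011, -2.413, -0.001]
wrist_force: [0.6, 0.9, 0.1]
finger_gap: 0.288
time: 27.4
position: [515.7, 29.7, 52.7]
ee_rot: [-2.011, -2.413, -0.003]
wrist_force: [0.4, 2.9, 2.0]
finger_gap: 0.29
```

The taper is pushing the bar toward +y and guiding it in. I'll follow with +1 mm in y and keep going.

```bash
python3 -m inch '{"dp":[[1,0,0],[0,0,1],[0,0,0]],"twist":[0,0,0],"hand":[1,1,1]}'
python3 -m inch '{"dp":[[0,0,1.5],[0,0,0]],"twist":[0,0],"hand":[1,1]}'
```

```text
time: 27.7
position: [515.2, 30.4, 51.2]
ee_rot: [-2.011, -2.413, -0.002]
wrist_force: [0.3, 2.9, 0.1]
finger_gap: 0.289
time: 27.9
position: [514.9, 30.5, 49.6]
ee_rot: [-2.01, -2.413, -0.002]
wrist_force: [-0.6, 3.4, 0.5]
finger_gap: 0.292
```

```bash
python3 -m inch '{"dp":[[0.8,0,1],[0,0,1],[0,0,0]],"twist":[0,0,0],"hand":[1,1,1]}'
python3 -m inch '{"dp":[[0,0,1.5],[0,0,1],[0,0,0]],"twist":[0,0,0],"hand":[1,1,1]}'
```

```text
time: 28.2
position: [514.7, 31.0, 47.7]
ee_rot: [-2.011, -2.413, -0.0]
wrist_force: [0.5, 4.5, 1.4]
finger_gap: 0.289
time: 28.5
position: [514.9, 31.0, 45.4]
ee_rot: [-2.011, -2.413, -0.001]
wrist_force: [-1.0, 4.0, 4.5]
finger_gap: 0.287
```

```bash
python3 -m inch '{"dp":[[0.5,0,1.5],[0,0,1.5],[0,0,0]],"twist":[0,0,0],"hand":[1,1,1]}'
python3 -m inch '{"dp":[[0,0,1.5],[0,0,1],[0,0,0]],"twist":[0,0,0],"hand":[1,1,1]}'
```

```text
time: 28.8
position: [515.1, 31.0, 42.6]
ee_rot: [2.011, 2.413, -0.0]
wrist_force: [-0.9, 3.2, 5.3]
finger_gap: 0.287
time: 29.1
position: [515.3, 31.1, 42.5]
ee_rot: [2.011, 2.413, -0.0]
wrist_force: [-7.0, 4.1, 23.1]
finger_gap: 0.291
```

The bar stopped hard at z = 42.5, the predicted home height (42.6), with force climbing to 23 N. I'll ease off, release and check.

```bash
python3 -m inch '{"dp":[[0,0,-3],[0,0,0]],"twist":[0,0],"hand":[1,1]}'
python3 -m inch '{"dp":[[0,0,0],[0,0,0],[0,0,0],[0,0,0]],"twist":[0,0,0,0],"hand":[0.2,0,-0.2,-0.2]}'
python3 look.py s19
```

```text
time: 29.3
position: [514.8, 31.0, 42.8]
ee_rot: [2.011, 2.413, -0.0]
wrist_force: [-0.5, 3.3, 4.9]
finger_gap: 0.289
time: 29.7
position: [514.6, 30.8, 42.4]
ee_rot: [2.012, 2.413, -0.002]
wrist_force: [-0.1, 0.6, 0.7]
finger_gap: 0.602
tcp [514.6  30.8  42.4] base xy -16.114785735740373 1.709598669277339 F [-0.1  0.6  0.7]
```

View pics/s19.png

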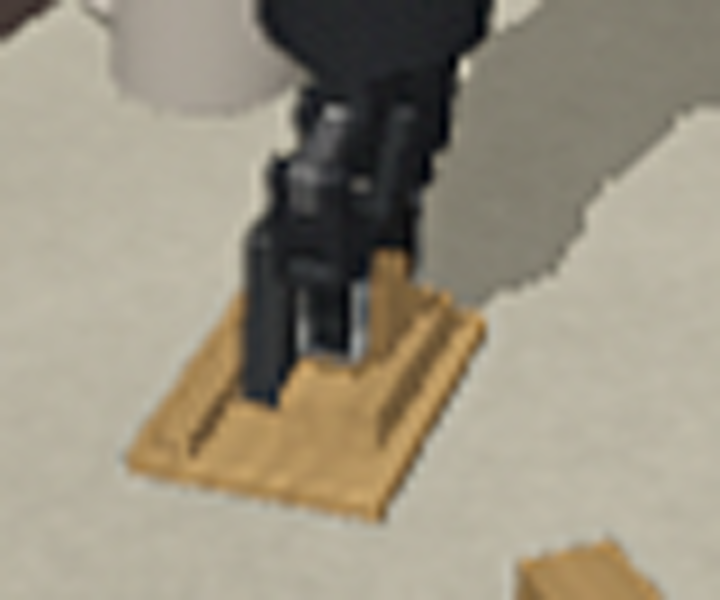

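The bar is down over both studs and the tile still stands behind it (crop (270,310)). I'll retreat straight up and out of the top camera's view for the final check.

```bash
python3 -m inch '{"dp":[[0,0,-5],[0,0,-15],[0,0,-30],[0,0,-45],[0,0,-40]],"twist":[0,0,0,0,0],"hand":[-0.2,-0.2,-0.2,-0.2,-0.2]}'
python3 -m inch '{"dp":[[-40,-20,0],[-40,-20,0],[-40,-20,0],[-40,-20,0],[-40,-10,0]],"twist":[0,0,0,0,0],"hand":[-0.2,-0.2,-0.2,-0.2,-0.2]}'
python3 - <<'E'
from seg import *
for n in("top","side"):
    p,d=env.snapshot(n); np.save(f"pics/{n}20.npy",d); cv2.imwrite(f"pics/{n}20full.png",p)
    b=p[160:215,235:310] if n=="top" else p[155:220,225:290]
    cv2.imwrite(f"pics/{n}20.png",cv2.resize(b,None,fx=9,fy=9,interpolation=cv2.INTER_CUBIC))
E
```

```text
time: 30.25
position: [514.5, 31.2, 179.6]
ee_rot: [2.011, 2.413, -0.0]
wrist_force: [0.6, 0.1, 0.5]
finger_gap: 0.6
time: 30.75
position: [460.8, -183.1, 178.3]
ee_rot: [-2.012, -2.413, 0.001]
wrist_force: [1.2, -0.2, 0.9]
finger_gap: 0.6
```

View pics/top20.png

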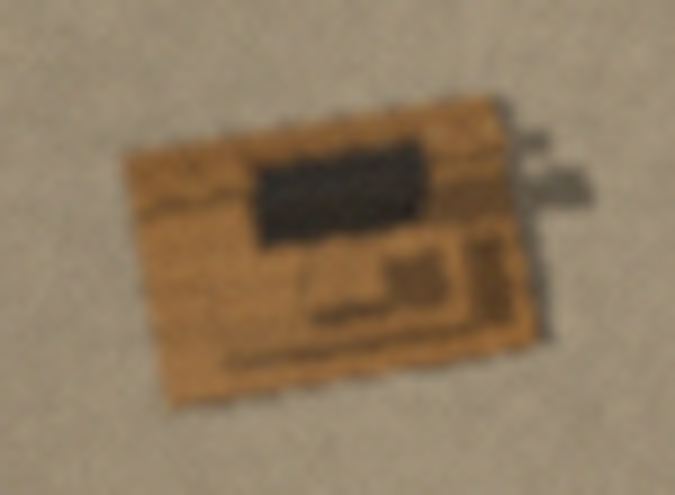

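View pics/side20.png

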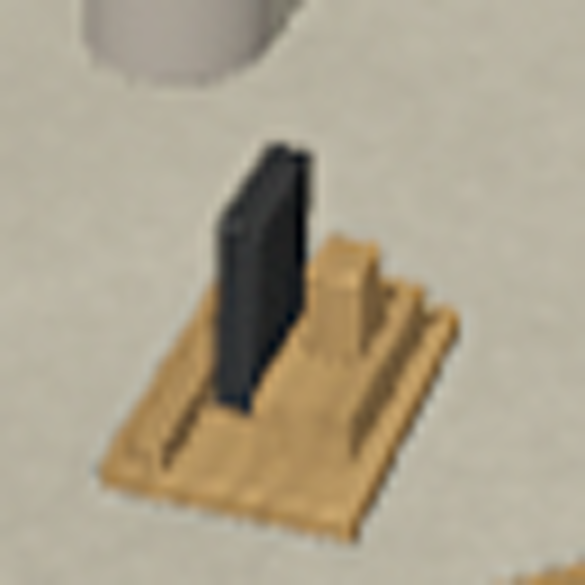

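View pics/top20full.png

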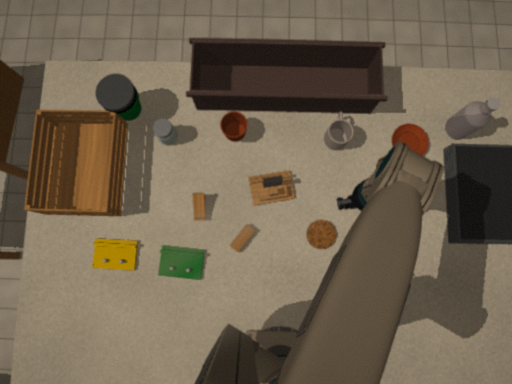

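The top view shows the tile's top edge behind the bar at crop (340,190), with nothing else disturbed. I'll measure the centring and the seating height.

Run:
```python
from seg import *
p=cv2.imread("pics/top20full.png"); d=np.load("pics/top20.npy"); b=(235,160,310,215); q=up(p,b); g=q.max(2)
m=g<80; m[:, :20*1]=m[:, :20]; 
roi=np.zeros(m.shape,bool); roi[15*8:28*8,26*8:50*8]=True
cn=big(m&roi); r=cv2.minAreaRect(cn); f=tofull(cv2.boxPoints(r),b); T=onplane("top",f,88); print("tile px",r,"world",T.mean(0)); e=T[1]-T[0],T[2]-T[1]; print([ (np.linalg.norm(v),np.degrees(np.arctan2(v[1],v[0]))) for v in e])
# deck corners from first image quad
px=lambda s:(235+s[0]/9-.44,160+s[1]/9-.44)
D=onplane("top",[px(s) for s in ((125,152),(502,95),(543,338),(172,400))],12); print("deck",D,D.mean(0))
ctr=D.mean(0)[:2]; psi=np.arctan2(*(D[0]-D[3]+D[1]-D[2])[[1,0]]); print("yaw",np.degrees(psi))
ux=np.array([np.cos(psi),np.sin(psi)]);uy=np.array([-ux[1],ux[0]])
t=T.mean(0)[:2]-ctr; print("tile top centre in base",t@ux,t@uy)
P,uv=cloud("top",d,np.ones(d.shape,bool)); B=np.c_[(P[:,:2]-ctr)@ux,(P[:,:2]-ctr)@uy,P[:,2]]
for nm,x0,x1,y0,y1 in (("deck",-10,20,35,60),("barfoot",-32,-8,15,38),("barfoot-",-32,-8,-38,-18),("deckfront",-43,-40,-40,40)):
    s=(B[:,0]>x0)&(B[:,0]<x1)&(B[:,1]>y0)&(B[:,1]<y1)&(B[:,2]<60); print(nm,s.sum(),np.median(B[s,2]))
s=(B[:,2]>78)&(abs(B[:,0])<40)&(abs(B[:,1])<60); print("tile top cloud",cv2.minAreaRect(np.float32(B[s,:2])))
s=(B[:,2]>58)&(B[:,2]<76)&(B[:,0]<-5)&(B[:,0]>-40)&(abs(B[:,1])<30); print("grip cloud",B[s].mean(0),cv2.minAreaRect(np.float32(B[s,:2])))
s=(B[:,2]>28)&(B[:,2]<42)&(B[:,0]<-2)&(abs(B[:,1])<60); print("foot cloud",cv2.minAreaRect(np.float32(B[s,:2])))
# side
p=cv2.imread("pics/side20full.png"); d=np.load("pics/side20.npy"); P,uv=cloud("side",d,np.ones(d.shape,bool)); B=np.c_[(P[:,:2]-ctr)@ux,(P[:,:2]-ctr)@uy,P[:,2]]
hsv=p.max(2)[uv[:,1],uv[:,0]]
for nm,x0,x1,y0,y1 in (("deck",-10,15,38,60),("foot+",-30,-10,16,38),("foot-",-30,-10,-38,-18)):
    s=(B[:,0]>x0)&(B[:,0]<x1)&(B[:,1]>y0)&(B[:,1]<y1)&(hsv>90)&(B[:,2]<50); print(nm,s.sum(),np.median(B[s,2]))
s=(hsv<75)&(B[:,2]>36)&(B[:,2]<84)&(abs(B[:,0])<40)&(abs(B[:,1])<40); q=B[s&(B[:,1]<20)]
k=np.linalg.lstsq(np.c_[q[:,1:],np.ones(len(q))],q[:,0],rcond=None)[0]; print("front face",k[2]+12*k[1],"yaw",np.degrees(k[0]),"lean",np.degrees(k[1]))
```

```text
tile px ((303.25030517578125, 172.47055053710938), (74.03585052490234, 157.5634765625), 81.08507537841797) world [535.   30.4  88. ]
[(np.float64(57.438462972113285), np.float64(-79.6367204360656)), (np.float64(27.342963476136294), np.float64(-170.55319199136747))]
deck [[562.3 102.3  12. ]
 [585.3 -27.3  12. ]
 [500.8 -42.   12. ]
 [476.7  84.1  12. ]] [531.3  29.3  12. ]
yaw 10.950458051329752
tile top centre in base 3.8538443717481883 0.34548479457644754
deck 76 13.353639742390556
barfoot 61 36.81165736564367
barfoot- 52 35.15735031211193
deckfront 25 13.485508613681077
tile top cloud ((11.084953308105469, -0.19890403747558594), (56.00349044799805, 16.322969436645508), 89.9435806274414)
grip cloud [-19.2   3.5  69.1] ((-18.847957611083984, 3.29278564453125), (19.977964401245117, 25.66460609436035), 1.060174822807312)
foot cloud ((-237.9466094970703, 10.112823486328125), (83.78958892822266, 472.14898681640625), 88.15342712402344)
deck 48 14.041011530185983
foot+ 46 37.43396535030439
foot- 9 35.773409511122054
front face 3.580286734777197 yaw 0.5311344581057594 lean -0.5765889834622779
```

Run:
```python
from seg import *
ctr=np.array([531.3,29.3]); psi=np.radians(10.5); ux=np.array([np.cos(psi),np.sin(psi)]);uy=np.array([-ux[1],ux[0]])
for n in("top","side"):
    p=cv2.imread(f"pics/{n}20full.png"); d=np.load(f"pics/{n}20.npy"); P,uv=cloud(n,d,np.ones(d.shape,bool)); B=np.c_[(P[:,:2]-ctr)@ux,(P[:,:2]-ctr)@uy,P[:,2]]
    hs=cv2.cvtColor(p,cv2.COLOR_BGR2HSV)[uv[:,1],uv[:,0]]; dark=p.max(2)[uv[:,1],uv[:,0]]<75
    wood=(hs[:,1]>90)&(abs(B[:,0])<60)&(abs(B[:,1])<85)
    s=wood&(B[:,2]>7)&(B[:,2]<40); r=cv2.minAreaRect(np.float32(B[s,:2])); print(n,"deck+",r)
    s=wood&(B[:,2]>29)&(B[:,2]<42)&(B[:,0]<0); r=cv2.minAreaRect(np.float32(B[s,:2])); print(" foot",s.sum(),r)
    q=B[s&(abs(B[:,0]+20)<13)&(abs(B[:,1])<38)]; q=q[abs(q[:,2]-36)<5]; k=np.linalg.lstsq(np.c_[q[:,:2],np.ones(len(q))],q[:,2],rcond=None)[0]; print(" foot top plane z0",k[2]-20*k[0],"slopes deg",np.degrees(k[:2]),len(q))
    q=B[wood&(abs(B[:,2]-13)<5)]; k=np.linalg.lstsq(np.c_[q[:,:2],np.ones(len(q))],q[:,2],rcond=None)[0]; print(" deck plane z at -20,0",k[2]-20*k[0],"slopes",np.degrees(k[:2]),len(q))
    s=wood&(B[:,2]>62)&(B[:,2]<75)&(B[:,0]<0); print(" grip top",s.sum(),B[s].mean(0),cv2.minAreaRect(np.float32(B[s,:2])))
    s=dark&(B[:,2]>80)&(abs(B[:,0])<40)&(abs(B[:,1])<50); print(" tile top",s.sum(),B[s].mean(0),cv2.minAreaRect(np.float32(B[s,:2])))
```

```text
top deck+ ((0.4955902099609375, 2.5356483459472656), (90.52130126953125, 131.0892791748047), 0.4417168200016022)
 foot 247 ((-18.77786636352539, 2.979034423828125), (83.90383911132812, 35.34819793701172), 89.27172088623047)
 foot top plane z0 35.91937990119039 slopes deg [-1.8  0.3] 143
 deck plane z at -20,0 12.847239794118883 slopes [0.1 0. ] 562
 grip top 62 [-19.    3.1  69.4] ((-18.895538330078125, 3.1577444076538086), (19.977964401245117, 25.664609909057617), 1.5106332302093506)
 tile top 88 [ 9.  -0.  88.6] ((9.697509765625, 0.6658172607421875), (13.288223266601562, 54.43754577636719), 0.23800477385520935)
side deck+ ((-1.1051177978515625, 9.085201263427734), (89.70960998535156, 132.63584899902344), 1.1270172595977783)
 foot 154 ((-20.362518310546875, 8.045051574707031), (88.20957946777344, 35.493743896484375), 88.88668823242188)
 foot top plane z0 36.05451712153757 slopes deg [0.6 0.4] 67
 deck plane z at -20,0 13.141004074262973 slopes [-0.  -0.1] 319
 grip top 46 [-20.5  11.2  68. ] ((-20.037961959838867, 9.050955772399902), (30.17873764038086, 18.667818069458008), 85.62834930419922)
 tile top 69 [ 8.5  8.2 87.8] ((9.564178466796875, 5.743505477905273), (56.839683532714844, 14.372184753417969), 89.34496307373047)
```

Final measurements:
- **Bar:** seated. Its grip top is 55–56.5 mm over the deck (56 expected) and it is level within about 0.4°, apart from one noisy −1.8° reading across its narrow width.
- **Tile:** upright. It is about 0.5 mm off in x and about 2.5 mm off centre in y on the 130 mm base. I'm leaving it, because touching a standing tile again behind the seated bar is the greater risk.

I'm handing in now.

Run:
```python
from bench import env
o=env.observe(); print(o["time"],o["wrist_force"]); print(env.sign_off())
```

```text
30.85 [-0.03690534 -0.03930803  0.95444541]
the job is handed in; nothing more can be done
None
```

The tile is standing upright on the ledge and the clamp bar is pressed home over both studs. I handed the job in at 30.9 s, with the arm clear of everything.

**What I did**
- I gripped the tile by its long sides near its upper end. Since the tool cannot tilt, I swung the tile upright by pushing its low end against the outer face of the ramp's lip.
- I lowered it onto the ledge. The first touchdown was about 3 mm too near the fence and pressed with about 19 N. I lifted it slightly, shifted it and set it down again at about 4 N, then let go.
- I pressed the bar down over the studs until it stopped at the predicted height (TCP z 42.5 mm, 42.6 expected), with the force rising to 23 N, then let go and backed away.

**Last checks**
- **Tile:** it leans about 0.6° or less and its yaw is about 0.5° off. Along base x it is within about 1 mm of where it belongs.
- **Tile off centre:** it stands about 2.5 mm off centre in y. I left it rather than risk touching it again behind the seated bar.
- **Bar:** its grip top is 55–56.5 mm above the deck (56 expected). The foot top read about 23 mm instead of 22 mm, and one depth fit gave a 1.8° slope across the bar's width that the other camera did not show. I put both down to depth noise.
- **Other things:** nothing else on the table looked moved in the final top view, judged by eye. The arm hid the area around the trowel.

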